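Put a small cheese away in the ripening chest

ROBOT

A 6-joint arm with a two-finger parallel gripper is mounted at the origin on the work surface. World frame = base frame: x ahead of the robot, y to its left, z up, the work surface at z = 0. Lengths are in m, angles in rad, forces in N, time in s.
With the tool pointing down it reaches from about 0.275 to 1 m from the base axis. Payload 8.4 kg.
Tool frame: the origin (TCP) lies midway between the tips of the shut fingers; the grasp point (between the pads) lies 19 mm behind it; z points along the fingers, y is the line along which they close (so a half turn about z gives the same grasp; the last joint's range is limited). The gripper opens to 85 mm and grips with 20 to 120 N. Pads are 22 mm wide; open, the fingers measure 114 mm over their backs; the gripper's body (76 mm by 85 mm) begins 54 mm behind the grasp point. The pads swing forward as they close: fully open they stand 13 mm farther back than shut.
Start: joints at [1.216, 0.353, 1.633, -0, 1.155, -0.002], TCP at [0.216, 0.587, 0.231] pointing down, gripper open.
Joint ranges: [-2.63, 2.63], [-0.92, 2.1], [0.06, 2.66], [-1.3, 4.44], [0, 2.69], [-3.02, 3.02]. Speed limits (rad/s): [2.22, 2.22, 2.79, 3.14, 3.14, 3.14].

INTERFACE

Orientations are given as a unit quaternion [w, x, y, z].
In Python, from station import monitor, camera, arm gives the robot as it stands.
- The arm moves only by the tool play_rows, never from a script. Its argument "increments" is a list of rows, each a list of 3 entries, a list of its own where there are three numbers: the shift along the tool's x, y, z in mm, then the turn, a rotation vector about the tool's x, y, z in degrees, then the closure in counts, from 0 (fully open) to 255 (shut). In form: [[[x, y, z], [ax, ay, az], fingers], ...]. A call has 1 to 20 rows; each row shifts and turns the commanded pose from where the row before left it, along the tool's axes as they then stand; what a row does not reach is not made up. A row lasts 1/8 s, in which the tool goes at most 62.5 mm and 10.7 degrees, less where a joint would pass 70% of its speed; a pose out of reach is approached as far as the arm can. A call is refused whole if a number of a shift passes 62.5 or a number of a turn 10.7, either way. A call with a gripper value outside its range is refused whole. The fingers move at their own pace and stop on an object; "squeeze" is the grip in N (left out, the last holds). Time passes only in rows, so rows that do not move let the fingers close. It gives the time, the measured TCP pose, the force and the opening at its end, in the units of the state.
- monitor.observe(): the state, without advancing time (a new reading comes with each control period).
- camera(name): name is "side" or "top"; returns a dict with "color" (400x640x3 uint8, red, green, blue), "fx", "fy", "cx", "cy" (pixels), "view" (4x4, takes a point from world to camera coordinates). Camera axes: x right, y down, z forward; pixel columns grow to the right and rows downward; lengths in m; the calibration is good to about 2 mm. A picture is of the moment at which its call begins. There is no depth.
- arm.close_job(): hands the job in, once; it reports no verdict.
The state is a dict: "time": time; "joint_pos": joint angles; "dq": joint speeds; "joint_torque": joint torques, N m; "tool_pos": TCP position; "ee_rot": TCP orientation; "contact_force": force on the tool from outside, world axes, zero at the start; "moment": the same for the moment, N m; "finger_gap": finger opening in m.
Only numpy, scipy, OpenCV 4.12 (cv2) and the standard library are available. Lean on these libraries where they do the work, as an engineer would, in place of code of your own. Each camera call takes 0.05 s, during which the arm holds its last target. There are 200 camera calls.

TASK

Put the smaller cheese wheel from the board away in the ripening chest: lift the lid by its tongue until the folding stay at its side locks straight and holds the lid up by itself, then set the wheel down flat on the chest's floor, not dropped in. Then take the grip at the stay's knee, break the stay forwards and ease the lid down with it until it is fully shut, never letting it fall. Leave all the other things where they are.

Things in the scene. Friction and masses are not known exactly. Their poses are not given: they have to be found in the camera images.
- chest: wooden ripening chest, fixed; 220 mm front to back (own x, towards the hinge at its back), 280 mm wide (y, left seen from the front), 100 mm high without lid. Origin under its centre. Walls and floor 12 mm thick: inside 196 x 256 mm, 88 mm deep, floor at z = 12 mm. Two wheels stand in its left part (y about +75 mm); the rest, y from +30 to -128 mm, is empty.
- lid (a joint): opening angle of the chest's lid, rad: 0 shut, 1.22 at the most (stay just straight), about 1.21 standing on the locked stay. A 15 mm board, 220 mm deep and 340 mm wide (30 mm overhang at each side), about 0.65 kg, hinged along the top of the chest's back wall. Let go below about 1.1 rad it falls shut hard (the last 5 degrees do no harm); higher, the stay's spring holds or lifts it.
- tongue (a point): grip point on the lid's tongue: the middle batten, 26 mm wide (along the hinge), 14 mm thick, runs 48 mm past the lid's front edge. The point is 26 mm out from that edge, in mid thickness, 247 mm from the hinge, and moves with the lid (shut: 136 mm in front of the chest's centre, 122 mm above the table). Its y axis is along the hinge; lid shut, its axes are the chest's.
- hinge_mid (a point): middle of the lid's hinge line, on the top of the chest's back wall, 110 mm behind the chest's centre and 100 mm above the table; its axes are the chest's, y along the hinge; fixed.
- knee (a joint): bend of the steel folding stay outside the chest's right side (-y), rad: 0 folded (lid shut), 2.85 straight, 3.06 locked on its stop. A spring snaps the knee backwards past straight by itself once the lid is raised all but 2 degrees of the way. Locked, it holds the lid. 2 to 4 N forwards (chest -x) at the knee breaks it, then the lid drives the knee on with up to 10 N.
- knee_grip (a point): middle of the pin grip on the knee: 16 mm thick, 34 mm long, sticking out sideways (-y), free to spin (its axes spin too); this point is 32 mm out from the chest's side, under the lid's overhang: come slanting from the right. It goes round stay_foot over the top: lid shut, 69 mm in front of it and 5 mm below; locked, about 40 behind and 56 above. Held, it leads the lid all the way.
- stay_foot (a point): point on the axis of the stay's lower pivot, as far out as knee_grip: 10 mm in front of the chest's centre, 172 mm to its right, 65 mm above the table; fixed, with the chest's axes. Lower arm (foot to knee) 69 mm, upper arm (knee to a bracket under the lid, 110 mm from the hinge) 84 mm; both lie within 13 mm of the chest's side.
- board: plain wooden ripening board fixed to the table at the right, 270 mm by 130 mm, 20 mm thick, with two cheese wheels on it, 136 mm apart along its length; origin at the centre of its underside.
- wheel: the smaller of the two cheese wheels on the board, yellow wax, 60 mm across its slightly bulging side, 40 mm high, about 0.13 kg; origin at the centre of its underside, z its axis.
- stored_a: one of two finished cheese wheels already standing in the left part of the chest, 80 mm across, 45 mm high; origin at the centre of its underside. To be left where it is.
- stored_b: the other finished wheel standing in the left part of the chest, 80 mm across, 45 mm high; origin at the centre of its underside. To be left where it is.
- big_wheel: the larger of the two wheels on the board, 90 mm across, 55 mm high; origin at the centre of its underside. To be left where it is.
- brush: wooden rind brush, about 190 mm long, lying in front of the chest; to be left alone.
- jar: glass jar with a steel cap, 64 mm across, 85 mm high, standing left; origin at its underside; to be left alone.
- mould: white plastic cheese mould (an open cup), 100 mm across, 75 mm high, standing left of the chest; origin at its underside; to be left alone.
- follower: white plastic pressing disc with a stub on top, 90 mm across, 28 mm high, lying behind and to the right; origin at its underside; to be left alone.
- trier: cheese trier, steel rod with a wooden cross handle, 130 mm long, lying at the right; to be left alone.
Things that resemble listed ones, but are neither listed nor needed, are in the scene too. Leave any black or blue look-alike of the wheel alone.

How it is judged:
On the way, in this order (a step that is already met when the one before it is completed fails the run):
1. the lid stands open on the locked stay, untouched by the robot (value of joint knee above 2.93 rad and value of joint lid above 1.15 rad and contact force between each of the fingers, the arm and chest below 0.3 N and velocity of joint lid between -0.1 and 0.1 rad/s), for 0.3 s.
2. the small wheel lies flat on the chest's floor, let go, with the lid still propped on the locked stay (value of joint knee above 2.93 rad and value of joint lid above 1.15 rad and x of wheel in the frame of chest between -0.1 and 0.1 m and y of wheel in the frame of chest between -0.13 and 0.13 m and z of wheel in the frame of chest between 0 and 0.018 m and angle between wheel's own z axis and vertical below 0.15 rad and linear speed of wheel below 0.03 m/s and contact force between the fingers and wheel below 0.1 N), for 0.2 s.
At the end, for the whole second after the job is handed in: the lid is shut (within 2 degrees) with the stay folded, the small wheel lies flat on the chest's floor (tilted less than 8 degrees) and at rest, and the robot has let go (value of joint lid below 0.035 rad and value of joint knee below 0.25 rad and x of wheel in the frame of chest between -0.1 and 0.1 m and y of wheel in the frame of chest between -0.13 and 0.13 m and z of wheel in the frame of chest between 0 and 0.018 m and angle between wheel's own z axis and vertical below 0.15 rad and linear speed of wheel below 0.03 m/s and contact force between the fingers and chest below 0.3 N); the robot touches nothing.
It fails at once if the lid fell (closing faster than 3 rad/s) (velocity of joint lid below -3 rad/s).
It fails at once if the wheel was dropped (falling free faster than 0.8 m/s) (linear speed of wheel above 0.8 m/s and contact force between the fingers and wheel below 0.1 N).
It fails at once if one of the other things was shifted by more than 30 mm (distance of any of stored_a, stored_b, big_wheel, brush, jar, mould, follower, trier from where it was at the start of the episode above 0.03 m).
It also fails if it takes over 69 s, if anything falls off the work surface, if the arm or the gripper's body presses on something with over 40 N, if the wrist force passes 120 N, or if a joint passes its speed limit or range.

## Working session

There is one attempt and no reset: what is moved stays moved. The work goes in short steps, Python scripts to look and compute and a tool call to move; the robot and the scene stay as the last step left them, time stands still between calls to the robot, and variables do not carry over. Pictures are saved under pics/ and viewed, on a budget of 10 in all, crops included, one or two more only if the job needs it, and the job is handed in when it is done.

Besides the shell and the picture viewer there is one more tool, called in YAML: its name, and indented under it one key for each argument. play_rows: Moves the arm, as the interface text tells. Its arguments: {"type":"object","properties":{"increments":{"type":"array"},"squeeze":{"type":"number"}},"required":["increments"]}

```bash
ls; mkdir -p pics
python3 - <<'E'
from station import monitor,camera,arm
import cv2,numpy as np
for n in("top","side"):
    c=camera(n); cv2.imwrite(f"pics/{n}0.png",c["color"][:,:,::-1]); print(n,c["fx"],c["fy"],c["cx"],c["cy"],np.round(c["view"],4).tolist())
print(monitor.observe())
E
```

```text
pics
top 468.0316699738729 468.0316699738729 318.1309678574615 211.29965477795957 [[0.019, -0.9996, 0.0191, -0.0151], [-0.9927, -0.0212, -0.1185, 0.5309], [0.1188, -0.0167, -0.9928, 1.5708], [0.0, 0.0, 0.0, 1.0]]
side 381.4521624203486 381.4521624203486 321.44686855950465 204.70823942989264 [[0.9982, -0.0562, -0.0213, -0.4974], [-0.0526, -0.645, -0.7623, 0.0904], [0.0291, 0.7621, -0.6468, 1.1326], [0.0, 0.0, 0.0, 1.0]]
{'time': 0.1, 'joint_pos': array([ 1.21559093e+00,  3.53584326e-01,  1.63407108e+00, -1.14924808e-05,
        1.15519661e+00, -2.43509600e-03]), 'dq': array([-2.16446711e-03, -9.12887573e-05, -8.46798860e-04,  1.05884401e-03,
        1.37289132e-03, -1.78890796e-03]), 'joint_torque': array([-1.61522985e-03, -6.06345820e+01, -3.42824900e+01, -4.48251356e-07,
        3.84121711e-03,  1.67409928e-05]), 'tool_pos': array([0.21581001, 0.58609683, 0.23062851]), 'ee_rot': array([-1.06828975e-04,  1.75469642e-01,  9.84484641e-01, -6.20576278e-04]), 'contact_force': array([ 0.04695044,  0.34682777, -0.84183394]), 'moment': array([-0.03498584, -0.00223357,  0.00928459]), 'finger_gap': 0.08571743772977075}
```

View pics/top0.png

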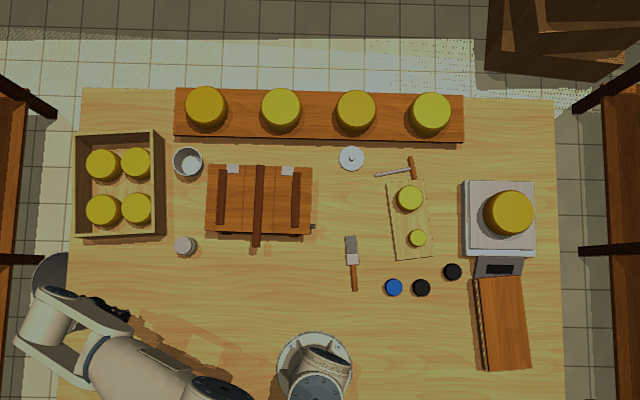

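View pics/side0.png

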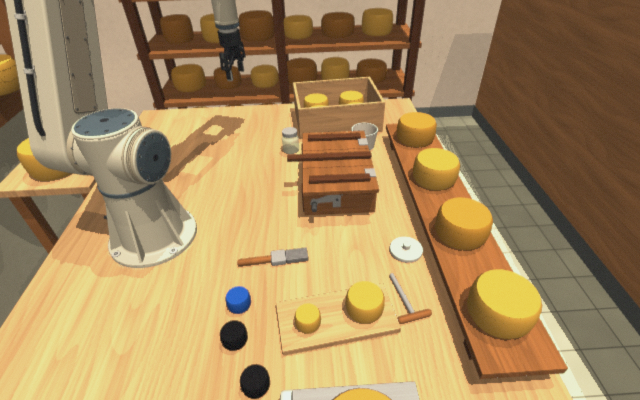

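The top view shows the chest at (260,200) with its tongue at (257,240) and the stay grip at (313,226). The board is at (410,220). Things that could be taken for the wheel are:
- small yellow on the board (417,238)
- big yellow on the board (410,198)
- blue disc (394,288)
- black discs (421,288) and (452,271)
- finished wheels in the crate (~120,185) and on the shelf

By the description I choose (417,238), which is (307,318) in the side view. I'll check it in a close crop.

```bash
cat > h.py <<'E'
import numpy as np,cv2
from station import monitor,camera,arm
from scipy.spatial.transform import Rotation as R
def ray(c,u,v):
    V=np.array(c["view"]); d=V[:3,:3].T@np.array([(u-c["cx"])/c["fx"],(v-c["cy"])/c["fy"],1]); return -V[:3,:3].T@V[:3,3],d
def onz(c,u,v,z):
    o,d=ray(c,u,v); return o+d*(z-o[2])/d[2]
def proj(c,p):
    V=np.array(c["view"]); q=V[:3,:3]@np.asarray(p)+V[:3,3]; return np.array([c["fx"]*q[0]/q[2]+c["cx"],c["fy"]*q[1]/q[2]+c["cy"]])
def tri(c1,p1,c2,p2):
    A=[];b=[]
    for c,p in((c1,p1),(c2,p2)):
        o,d=ray(c,*p); d/=np.linalg.norm(d); M=np.eye(3)-np.outer(d,d); A.append(M);b.append(M@o)
    x=np.linalg.lstsq(np.vstack(A),np.hstack(b),rcond=None)[0]; return x
def toolR():
    w,x,y,z=monitor.observe()["ee_rot"]; return R.from_quat([x,y,z,w])
E
python3 - <<'E'
from h import *
t=camera("top");s=camera("side")
a=cv2.resize(t["color"][150:265,195:325],None,fx=3.5,fy=3.5,interpolation=cv2.INTER_CUBIC)
a2=cv2.resize(t["color"][180:265,380:440],None,fx=3.5,fy=3.5,interpolation=cv2.INTER_CUBIC)
b=cv2.resize(s["color"][120:220,280:385],None,fx=3.,fy=3.)
im=np.zeros((600,800,3),np.uint8)
im[:a.shape[0],:a.shape[1]]=a; im[:a2.shape[0],470:470+a2.shape[1]]=a2
im[300:600,470:785]=b
cv2.imwrite("pics/c1.png",im[:,:,::-1])
hsv=cv2.cvtColor(t["color"],cv2.COLOR_RGB2HSV)
m=cv2.inRange(hsv,(22,150,90),(35,255,255)); 
for c in cv2.findContours(m,cv2.RETR_EXTERNAL,cv2.CHAIN_APPROX_NONE)[0]:
    (u,v),r=cv2.minEnclosingCircle(c)
    if r>4 and 380<u<440 and 160<v<270:print(u,v,r,onz(t,u,v,.06),onz(t,u,v,.075))
hs=cv2.cvtColor(s["color"],cv2.COLOR_RGB2HSV); print(hs[312,307],hsv[238,417],hsv[250,400],hs[330,340])
m=cv2.inRange(hsv,(3,90,40),(17,255,220)); m[:150]=0;m[265:]=0;m[:,:195]=0;m[:,330:]=0
m=cv2.morphologyEx(m,cv2.MORPH_OPEN,np.ones((15,15)))
c=max(cv2.findContours(m,cv2.RETR_EXTERNAL,cv2.CHAIN_APPROX_NONE)[0],key=cv2.contourArea)
r=cv2.minAreaRect(c);print(r)
for p in cv2.boxPoints(r):print(p,onz(t,*p,.115))
E
```

```text
417.57366943359375 237.2894744873047 8.437631607055664 [ 0.44704233 -0.3391591   0.06      ] [ 0.44602128 -0.33568842  0.075     ]
410.1176452636719 197.11764526367188 12.370538711547852 [ 0.58274739 -0.31464398  0.06      ] [ 0.58042373 -0.31140862  0.075     ]
[ 25 167 234] [ 31 166 160] [ 23 120 157] [ 25 102 235]
((258.09527587890625, 198.52291870117188), (104.7686996459961, 67.3732681274414), 2.2025980949401855)
[204.45496 230.17137] [0.45226691 0.36122451 0.115     ]
[207.04431 162.84789] [0.67293298 0.36331782 0.115     ]
[311.7356  166.87447] [0.66745737 0.02079502 0.115     ]
[309.14624 234.19795] [0.44616596 0.02457438 0.115     ]
```

View pics/c1.png

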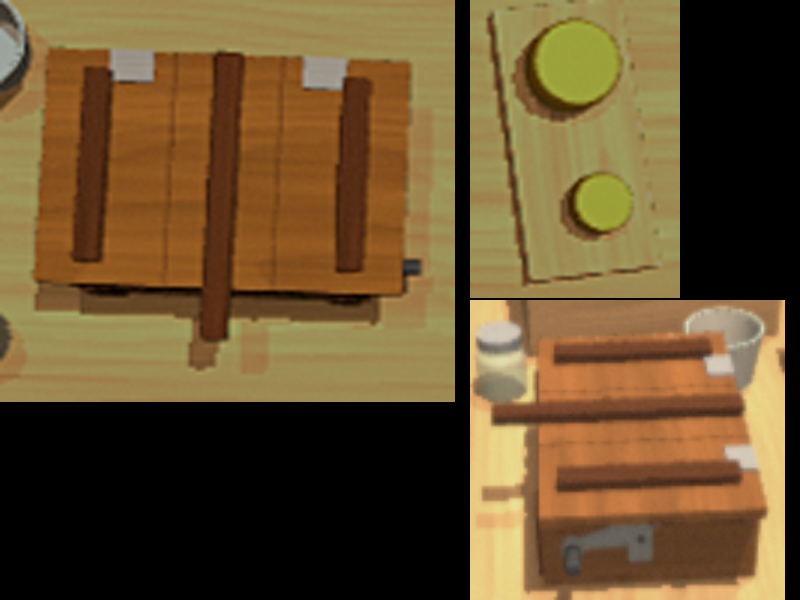

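The crop shows a wholly yellow small wheel at top px (417,237), so the choice holds. The lid has its hinges at the far side, the tongue end is at about (256,247), and the knee grip is at about (313,226). Next I'll fit the batten and lid more closely.

Run:
```python
from h import *
t=camera("top");s=camera("side")
def batten(c,roi,lo,hi):
    hsv=cv2.cvtColor(c["color"],cv2.COLOR_RGB2HSV); m=cv2.inRange(hsv,lo,hi); x0,y0,x1,y1=roi
    k=np.zeros_like(m);k[y0:y1,x0:x1]=m[y0:y1,x0:x1]
    C=[q for q in cv2.findContours(k,cv2.RETR_EXTERNAL,cv2.CHAIN_APPROX_NONE)[0] if cv2.contourArea(q)>30]
    for q in C:
        r=cv2.minAreaRect(q); print("rect",np.round(r[0],1),np.round(r[1],1),round(r[2],1),cv2.contourArea(q)); 
        if max(r[1])>70 : 
            b=cv2.boxPoints(r)
            for p in b: print("   ",p,onz(c,*p,.129).round(4))
hsv=cv2.cvtColor(t["color"],cv2.COLOR_RGB2HSV); print(hsv[215,[250,253,256,257,258,259,262,265]].tolist(), hsv[243,254:262].tolist())
batten(t,(195,150,330,255),(0,120,30),(20,255,115))
hs=cv2.cvtColor(s["color"],cv2.COLOR_RGB2HSV); print(hs[156,[300,320,340]].tolist(),hs[165,[320,340]].tolist())
batten(s,(280,120,385,220),(0,120,30),(20,255,130))
# wheel in side: top ellipse
m=cv2.inRange(hs,(22,150,90),(30,255,255)); 
n,l,st,ce=cv2.connectedComponentsWithStats(m)
for i in range(1,n):
    if st[i,4]>80 and 270<ce[i,0]<400 and 260<ce[i,1]<350: print(st[i],ce[i])
print("wheel pred side", proj(s,[.447,-.339,.06]),proj(s,[.447,-.339,.04]))
V=np.array(t["view"]);print(-V[:3,:3].T@V[:3,3])
```

```text
[[15, 204, 139], [14, 206, 93], [11, 195, 89], [11, 191, 88], [11, 198, 89], [12, 194, 92], [14, 195, 118], [15, 197, 137]] [[12, 207, 85], [11, 199, 87], [12, 202, 92], [11, 203, 89], [10, 194, 83], [13, 213, 67], [30, 110, 118], [31, 100, 169]]
rect [295.4 199.5] [ 9.1 55.3] 2.4 426.0
rect [221.3 196.5] [ 9.3 55.5] 3.7 442.5
rect [264.2 222.8] [85.1 90.1] 37.6 1079.0
    [203.06691 232.51302] [0.4437 0.3621 0.129 ]
    [257.97394 161.13383] [0.6794 0.1958 0.129 ]
    [325.39032 212.99257] [ 0.5145 -0.0262  0.129 ]
    [270.48328 284.37177] [0.2845 0.1429 0.129 ]
[[11, 162, 121], [11, 156, 121], [9, 149, 115]] [[13, 169, 189], [13, 164, 177]]
rect [336.8 203.8] [77.3 35.9] 6.1 1646.5
    [296.42117 217.5516 ] [ 0.4307 -0.0989  0.129 ]
    [300.23343 181.81158] [0.4427 0.0543 0.129 ]
    [377.10544 190.01126] [ 0.6569 -0.0022  0.129 ]
    [373.29318 225.75128] [ 0.6232 -0.1449  0.129 ]
rect [339.4 178.3] [ 7.9 61.1] 87.5 408.0
rect [328.5 156. ] [83. 10.] -0.0 447.5
    [287. 161.] [0.403  0.1657 0.129 ]
    [287. 151.] [0.4023 0.2237 0.129 ]
    [370. 151.] [0.668  0.1997 0.129 ]
    [370. 161.] [0.6593 0.1431 0.129 ]
rect [334.  136.9] [ 6.4 52.1] 87.7 261.5
[348 282  35  28 777] [365.14671815 295.37966538]
[296 304  23  20 370] [307.03243243 313.40810811]
wheel pred side [306.40692913 312.53121229] [306.82146991 317.66361122]
[0.34067132 0.02241053 1.62267758]
```

Run:
```python
from h import *
t=camera("top");s=camera("side")
V=cv2.cvtColor(t["color"],cv2.COLOR_RGB2HSV)[:,:,2].astype(int)
P=[]
for v in range(170,230,3):
    us=[u for u in range(245,272) if V[v,u]<105]; P.append(onz(t,np.mean(us),v,.129))
P=np.array(P); k=np.polyfit(P[:,0],P[:,1],1); print("batten y=",k,np.std(P[:,1]-np.polyval(k,P[:,0])),"width",len(us))
for v in range(240,252):print(v,V[v,250:263].tolist())
# front edge lid top: scan columns
for u in (215,230,245,275,290,303): print(u,V[224:242,u].tolist())
S=cv2.cvtColor(s["color"],cv2.COLOR_RGB2HSV)[:,:,2].astype(int)
print("side tongue",[ (v,S[v,282:306:2].tolist()) for v in range(150,164)])
```

```text
batten y= [-0.02225128  0.20307427] 0.0007890332680681989 width 8
240 [99, 90, 70, 85, 88, 89, 92, 93, 85, 68, 79, 121, 117]
241 [102, 95, 73, 85, 85, 88, 93, 90, 84, 66, 115, 174, 167]
242 [132, 123, 83, 85, 88, 86, 90, 89, 82, 74, 120, 167, 159]
243 [136, 122, 70, 85, 85, 87, 91, 90, 83, 68, 118, 168, 162]
244 [137, 123, 74, 86, 86, 88, 92, 90, 83, 70, 117, 168, 161]
245 [133, 123, 76, 81, 84, 88, 91, 88, 77, 62, 113, 166, 159]
246 [126, 123, 93, 76, 77, 82, 84, 83, 79, 71, 117, 163, 158]
247 [118, 123, 116, 94, 79, 82, 84, 98, 116, 121, 147, 162, 158]
248 [122, 126, 127, 129, 131, 131, 130, 145, 168, 164, 162, 159, 158]
249 [127, 128, 128, 130, 129, 128, 126, 141, 161, 158, 158, 157, 157]
250 [125, 127, 126, 127, 125, 124, 125, 143, 159, 158, 157, 157, 156]
251 [124, 126, 125, 125, 124, 122, 138, 163, 159, 158, 157, 157, 157]
215 [127, 140, 135, 133, 137, 138, 135, 53, 119, 113, 118, 125, 125, 129, 135, 161, 158, 156]
230 [146, 149, 145, 144, 146, 152, 146, 78, 26, 13, 41, 105, 101, 101, 103, 116, 165, 158]
245 [141, 145, 149, 143, 142, 148, 152, 153, 15, 37, 74, 102, 102, 101, 10
[... 547 characters left out ...]
 191, 218, 230, 207, 122, 185]), (154, [229, 227, 213, 157, 149, 143, 162, 178, 171, 147, 120, 142]), (155, [230, 228, 221, 136, 132, 131, 129, 131, 125, 123, 122, 125]), (156, [232, 229, 222, 124, 124, 125, 124, 123, 120, 122, 123, 122]), (157, [234, 232, 227, 122, 118, 115, 118, 116, 115, 120, 113, 117]), (158, [234, 234, 227, 114, 109, 106, 105, 102, 95, 94, 92, 88]), (159, [234, 234, 227, 87, 84, 85, 81, 82, 74, 76, 75, 74]), (160, [233, 234, 228, 80, 75, 85, 83, 82, 76, 76, 78, 88]), (161, [234, 234, 229, 126, 120, 149, 152, 151, 128, 128, 118, 154]), (162, [235, 234, 233, 220, 217, 222, 223, 223, 215, 159, 136, 194]), (163, [234, 234, 233, 233, 233, 234, 233, 234, 224, 142, 139, 202])]
```

Run:
```python
from h import *
t=camera("top");s=camera("side")
for p,z in (((256,247.3),.115),((256,246),.129),((256,247.6),.115),((257,232.3),.115),((215.5,230.9),.115),((303.5,234.0),.115),((257,233.3),.1)):print(p,z,onz(t,*p,z).round(4))
for p,z in (((287.7,155),.129),((287.7,158),.129),((287.7,161.3),.115)):print("side",p,z,onz(s,*p,z).round(4))
# back top edges / knee grip
V=cv2.cvtColor(t["color"],cv2.COLOR_RGB2HSV); 
for v in range(222,232):print(v,V[v,305:320].tolist())
y=-np.arctan(.02225); 
for x0 in (.56,.565): 
  ch=np.array([x0,np.polyval([-.02225,.2031],x0)+.0005]); ex=np.array([np.cos(y),np.sin(y)]);ey=np.array([-ex[1],ex[0]])
  w=lambda a,b,z:np.r_[ch+a*ex+b*ey,z]
  for c in (t,s):
    print(x0,ch,"tongue end",proj(c,w(-.158,0,.129)),"lid FR",proj(c,w(-.11,-.17,.115)),"FL",proj(c,w(-.11,.17,.115)),"BR",proj(c,w(.11,-.17,.115)),"BL",proj(c,w(.11,.17,.115)),"knee",proj(c,w(-.079,-.172,.060)))
```

```text
(256, 247.3) 0.115 [0.4006 0.1941 0.115 ]
(256, 246) 0.129 [0.4042 0.1926 0.129 ]
(256, 247.6) 0.115 [0.3997 0.194  0.115 ]
(257, 232.3) 0.115 [0.4489 0.1925 0.115 ]
(215.5, 230.9) 0.115 [0.4506 0.3258 0.115 ]
(303.5, 234.0) 0.115 [0.4464 0.0428 0.115 ]
(257, 233.3) 0.1 [0.4467 0.1941 0.1   ]
side (287.7, 155) 0.129 [0.4048 0.1998 0.129 ]
side (287.7, 158) 0.129 [0.405  0.1825 0.129 ]
side (287.7, 161.3) 0.115 [0.4039 0.1849 0.115 ]
222 [[15, 199, 145], [15, 201, 146], [15, 198, 148], [14, 197, 149], [14, 200, 138], [17, 156, 139], [20, 132, 166], [19, 135, 163], [20, 139, 161], [19, 139, 162], [19, 135, 160], [19, 140, 159], [22, 128, 158], [26, 112, 157], [26, 112, 157]]
223 [[14, 196, 135], [14, 195, 137], [15, 201, 138], [15, 203, 138], [15, 204, 130], [16, 164, 131], [17, 146, 162], [18, 144, 161], [19, 143, 159], [19, 137, 158], [19, 137, 158], [19, 140, 160], [22, 123, 160], [27, 110, 157], [27, 109, 157]]
224 [[15, 198, 139], [14, 196, 138], [14, 196, 139], [15, 206, 141], [14, 196, 130], [13, 148, 81], [18, 55, 60], [14, 71, 61], [17, 70, 58], [14, 89, 72], [17, 142, 126], [
[... 1945 characters left out ...]
896 226.11773858]
0.56 [0.56    0.19114] tongue end [286.80459178 155.9267724 ] lid FR [301.9148548  192.11075885] FL [302.397888   132.39648985] BR [378.7581239  189.20180847] BL [364.49532412 130.16408696] knee [313.44955545 206.76668579]
0.565 [0.565      0.19102875] tongue end [255.42095258 245.09202948] lid FR [309.5073152  232.63233419] FL [203.86290679 228.1280757 ] BR [312.42049288 165.77297722] BL [208.59394594 161.1369264 ] knee [310.49233824 224.63142504]
0.565 [0.565      0.19102875] tongue end [288.38266787 155.86888402] lid FR [303.66592265 192.04447107] FL [303.81228267 132.34564236] BR [380.50061189 189.13584549] BL [365.904117   130.11344085] knee [315.14634859 206.70163483]
```

```bash
cat >> h.py <<'E'
YAW=np.radians(-1.1); CH=np.array([.5605,.191,0])
CR=R.from_euler('z',YAW)
def W(a,b,z): return CH+CR.apply([a,b,z])   # chest -> world
def C(p): return CR.inv().apply(np.asarray(p)-CH)
def Rzy(z,y):  # tool rot (world) from chest-frame z axis and approx y axis
    z=np.array(z,float);z/=np.linalg.norm(z);y=np.array(y,float);y-=z*(y@z);y/=np.linalg.norm(y)
    return CR*R.from_matrix(np.column_stack([np.cross(y,z),y,z]))
def rows(p,r,targets):
    """targets: list (pos,R,nrows): straight, evenly split; prints rounded rows"""
    for tp,tr,n in targets:
        p0,r0=p,r; rv=(r0.inv()*tr).as_rotvec()
        for i in range(n):
            q=p0+(np.asarray(tp)-p0)*(i+1)/n; s=np.round(r.inv().apply(q-p)*1000,1)
            a=np.round(np.degrees((r.inv()*(r0*R.from_rotvec(rv*(i+1)/n))).as_rotvec()),1)
            print([s.tolist(),a.tolist()]); p=p+r.apply(s/1000); r=r*R.from_rotvec(np.radians(a))
        print('--')
    return p,r
def now():
    o=monitor.observe(); return np.array(o["tool_pos"]),toolR(),o
E
python3 - <<'E'
from h import *
p,r,o=now()
T=Rzy([0,0,-1],[0,1,0])
rows(p,r,[(W(-.136,.0005,.215),T,10)])
E
```

```text
[[-33.1, -29.6, 1.6], [-0.0, 0.0, -1.9]]
[[-32.2, -30.7, 1.7], [-0.0, 0.0, -1.9]]
[[-31.1, -31.8, 1.6], [-0.0, 0.0, -1.9]]
[[-30.0, -32.7, 1.6], [-0.0, 0.0, -1.9]]
[[-28.9, -33.7, 1.6], [-0.0, -0.0, -2.0]]
[[-27.7, -34.8, 1.7], [-0.0, -0.0, -1.9]]
[[-26.6, -35.6, 1.6], [-0.0, -0.0, -1.9]]
[[-25.4, -36.5, 1.6], [-0.0, -0.0, -1.9]]
[[-24.1, -37.3, 1.7], [-0.0, -0.0, -1.9]]
[[-22.9, -38.1, 1.6], [-0.0, -0.0, -1.9]]
--
```

play_rows:
  increments:
    - [[-33,-30,2],[0,0,-2],0]
    - [[-32,-31,2],[0,0,-2],0]
    - [[-31,-32,2],[0,0,-2],0]
    - [[-30,-33,2],[0,0,-2],0]
    - [[-29,-34,1],[0,0,-2],0]
    - [[-28,-35,2],[0,0,-2],0]
    - [[-26,-36,1],[0,0,-2],0]
    - [[-25,-37,2],[0,0,-2],0]
    - [[-24,-37,1],[0,0,-2],0]
    - [[-23,-38,2],[0,0,-1],0]
    - [[0,0,0],[0,0,0],0]
    - [[0,0,0],[0,0,0],0]
  squeeze: 40

```text
time: 2.0
tool_pos: [0.4257, 0.1938, 0.2144]
ee_rot: [-0.0, 0.011, 1.0, 0.0]
contact_force: [-0.6, 0.5, -0.2]
finger_gap: 0.0853
```

Run:
```python
from h import *
p,r,o=now(); print(p,C(p),o["joint_pos"].round(3),o["time"],o["finger_gap"],o["contact_force"])
print(r.as_matrix().round(3))
T=Rzy([0,0,-1],[0,1,0])
rows(p,r,[(W(-.136,.0005,.102),T,5)])
```

```text
[0.42570412 0.1937683  0.21437927] [-1.34824185e-01  1.80050382e-04  2.14379270e-01] [ 0.424  0.125  1.976  0.     1.04  -1.125] 2.0 0.08527826288335953 [-0.58734137  0.54107484 -0.1679834 ]
[[-1.     0.022 -0.   ]
 [ 0.022  1.     0.   ]
 [ 0.     0.    -1.   ]]
[[0.2, 0.1, 22.5], [0.0, -0.0, -0.0]]
[[0.3, 0.0, 22.5], [0.0, -0.0, -0.1]]
[[0.2, 0.1, 22.4], [0.0, -0.0, -0.0]]
[[0.2, 0.0, 22.5], [0.0, -0.0, -0.0]]
[[0.3, 0.1, 22.5], [0.0, -0.0, -0.1]]
--
```

play_rows:
  increments:
    - [[1,0,25],[0,0,0],0]
    - [[0,0,25],[0,0,0],0]
    - [[0,0,25],[0,0,0],0]
    - [[0,0,20],[0,0,0],0]
    - [[0,0,16],[0,0,0],60]
    - [[0,0,0],[0,0,0],120]
    - [[0,0,0],[0,0,0],160]
    - [[0,0,0],[0,0,0],255]
    - [[0,0,0],[0,0,0],255]
    - [[0,0,0],[0,0,0],255]
    - [[0,0,0],[0,0,0],255]
  squeeze: 40

```text
time: 3.38
tool_pos: [0.4251, 0.195, 0.1042]
ee_rot: [0.001, 0.011, 1.0, 0.001]
contact_force: [-2.4, 7.2, -0.1]
finger_gap: 0.0251
```

Run:
```python
from h import *
p,r,o=now(); print(p,C(p),o["joint_pos"].round(4).tolist(),o["finger_gap"],o["contact_force"])
H=np.array([.11,0,.1]); n=24; f=.58
g0=C(p)+np.array([0,0,.019]); T0=r
# grip point rides with lid; tool rotates f*angle about chest y
tg=[]
for i in range(1,n+1):
    a=1.225*i/n
    g=H+R.from_rotvec([0,a,0]).apply(g0-H)
    Ri=CR*R.from_rotvec([0,f*a,0])*CR.inv()*T0
    tg.append((W(*(g+CR.inv().apply(Ri.apply([0,0,.019])))),Ri,1))
import io,contextlib
b=io.StringIO()
with contextlib.redirect_stdout(b): e=rows(p,r,tg)
print(b.getvalue().replace('--\n','')); print(C(e[0]))
```

```text
[0.42509913 0.19503566 0.10423716] [-0.1354534   0.00143557  0.10423716] [0.4259, 0.2861, 2.0739, 0.0021, 0.7794, -1.1252] 0.02512705692648541 [-2.40499989  7.15974033 -0.06753372]
[[-1.0, 0.1, -12.5], [0.0, 1.7, 0.0]]
[[-1.2, 0.0, -12.5], [0.0, 1.7, 0.0]]
[[-1.5, 0.0, -12.4], [0.0, 1.7, 0.0]]
[[-1.8, 0.1, -12.4], [0.0, 1.7, 0.0]]
[[-2.0, 0.0, -12.3], [0.0, 1.7, 0.0]]
[[-2.3, 0.0, -12.2], [0.0, 1.7, 0.0]]
[[-2.5, 0.1, -12.2], [0.0, 1.7, 0.0]]
[[-2.8, 0.0, -12.2], [0.0, 1.7, 0.0]]
[[-3.1, 0.0, -12.0], [0.0, 1.7, 0.0]]
[[-3.3, 0.1, -12.0], [0.0, 1.7, 0.0]]
[[-3.6, 0.0, -11.9], [0.0, 1.7, 0.0]]
[[-3.8, 0.1, -11.8], [0.0, 1.7, 0.1]]
[[-4.1, -0.0, -11.7], [0.0, 1.7, -0.0]]
[[-4.3, 0.0, -11.6], [0.0, 1.6, -0.0]]
[[-4.6, 0.1, -11.5], [0.0, 1.7, -0.0]]
[[-4.8, 0.0, -11.4], [0.1, 1.7, -0.0]]
[[-5.1, 0.1, -11.2], [-0.0, 1.7, -0.0]]
[[-5.3, -0.0, -11.2], [-0.0, 1.7, -0.0]]
[[-5.6, 0.0, -11.0], [-0.0, 1.7, -0.0]]
[[-5.8, 0.1, -10.8], [-0.0, 1.7, -0.0]]
[[-6.0, -0.0, -10.8], [-0.0, 1.7, -0.0]]
[[-6.2, 0.0, -10.6], [-0.0, 1.7, -0.0]]
[[-6.5, 0.1, -10.4], [-0.0, 1.7, -0.0]]
[[-6.7, -0.0, -10.3], [-0.0, 1.7, -0.0]]

[0.03630961 0.0014897  0.32437859]
```

play_rows:
  increments:
    - [[-1,1,-12.5],[0,1.7,0],255]
    - [[-1.2,0,-12.5],[0,1.7,0],255]
    - [[-1.5,0,-12.4],[0,1.7,0],255]
    - [[-1.8,0,-12.4],[0,1.7,0],255]
    - [[-2,0,-12.3],[0,1.7,0],255]
    - [[-2.3,0,-12.2],[0,1.7,0],255]
    - [[-2.5,0,-12.2],[0,1.7,0],255]
    - [[-2.8,0,-12.2],[0,1.7,0],255]
    - [[-3.1,0,-12],[0,1.7,0],255]
    - [[-3.3,0,-12],[0,1.7,0],255]
    - [[0,0,0],[0,0,0],255]

```text
time: 4.75
tool_pos: [0.4622, 0.1945, 0.2216]
ee_rot: [-0.148, 0.011, 0.989, 0.002]
contact_force: [-2.6, 3.7, -2.4]
finger_gap: 0.0251
```

Run:
```python
from h import *
p,r,o=now(); print(p,C(p),o["joint_pos"].round(4).tolist(),o["finger_gap"],o["contact_force"])
g=C(p-r.apply([0,0,.019]));d=g-[.11,0,.1];print(g,np.hypot(d[0],d[2]),np.arctan2(d[2],-d[0])-.0893)
```

```text
[0.46218372 0.19445825 0.22162733] [-0.09836455  0.00157019  0.22162733] [0.3264, 0.33, 1.7256, 0.103, 1.3666, -1.2583] 0.02507771422432626 [-2.60942002  3.72445059 -2.44466475]
[-0.09281095  0.00153638  0.23979754] 0.24632423978758625 0.5142084373489239
```

play_rows:
  increments:
    - [[-3.6,0,-11.9],[0,1.7,0],255]
    - [[-3.8,0,-11.8],[0,1.7,0],255]
    - [[-4.1,0,-11.7],[0,1.7,0],255]
    - [[-4.3,0,-11.6],[0,1.6,0],255]
    - [[-4.6,0,-11.5],[0,1.7,0],255]
    - [[-4.8,0,-11.4],[0,1.7,0],255]
    - [[-5.1,0,-11.2],[0,1.7,0],255]
    - [[-5.3,0,-11.2],[0,1.7,0],255]
    - [[-5.6,0,-11],[0,1.7,0],255]
    - [[-5.8,0,-10.8],[0,1.7,0],255]
    - [[-6,0,-10.8],[0,1.7,0],255]
    - [[-6.2,0,-10.6],[0,1.7,0],255]
    - [[0,0,0],[0,0,0],255]

```text
time: 6.38
tool_pos: [0.5736, 0.1926, 0.3151]
ee_rot: [-0.32, 0.01, 0.947, 0.004]
contact_force: [-2.0, 5.1, 1.0]
finger_gap: 0.0251
```

```bash
cat > l.py <<'E'
from h import *
p,r,o=now(); print(p,C(p),o["joint_pos"].round(4).tolist(),o["finger_gap"],o["contact_force"],o["time"])
g=C(p-r.apply([0,0,.019]));d=g-[.11,0,.1];print(g,np.hypot(d[0],d[2]),np.arctan2(d[2],-d[0])-.0893)
E
python3 l.py
```

```text
[0.57359329 0.19264019 0.31506589] [0.01305939 0.00189125 0.31506589] [0.2341, 0.6291, 1.1634, 0.1688, 1.9794, -1.2996] 0.025139791268149702 [-2.03518164  5.11965354  1.00662611] 6.375
[0.02458177 0.00184702 0.33017326] 0.2455117201858741 1.126145661809398
```

Now the last few degrees, in gentle steps.

play_rows:
  increments:
    - [[-3.2,0,-5.2],[0,0.8,0],255]
    - [[-3.3,0,-5.2],[0,0.8,0],255]
    - [[-3.3,0,-5.2],[0,0.8,0],255]
    - [[-3.3,0,-5.1],[0,0.8,0],255]
    - [[0,0,0],[0,0,0],255]
    - [[0,0,0],[0,0,0],255]

```text
time: 7.12
tool_pos: [0.5957, 0.1922, 0.3228]
ee_rot: [-0.347, 0.009, 0.938, 0.004]
contact_force: [-4.9, 5.4, -2.1]
finger_gap: 0.0253
```

```bash
python3 l.py
python3 - <<'E'
from h import *
s=camera("side"); print([proj(s,W(*q)).round(1) for q in ((.03,-.172,.121),(-.01,-.14,.065))])
cv2.imwrite("pics/k1.png",cv2.resize(s["color"][60:230,260:420],None,fx=3.5,fy=3.5)[:,:,::-1])
E
```

```text
[0.5957242  0.19223393 0.3228025 ] [0.03519402 0.00190991 0.3228025 ] [0.2233, 0.6958, 1.0568, 0.1812, 2.0751, -1.2965] 0.025338979835329848 [-4.91881631  5.38181988 -2.14921232] 7.125
[0.0475508  0.00187814 0.33723541] 0.24531723064181177 1.2240983734254487
[array([351.3, 189. ]), array([336.5, 197.7])]
```

View pics/k1.png

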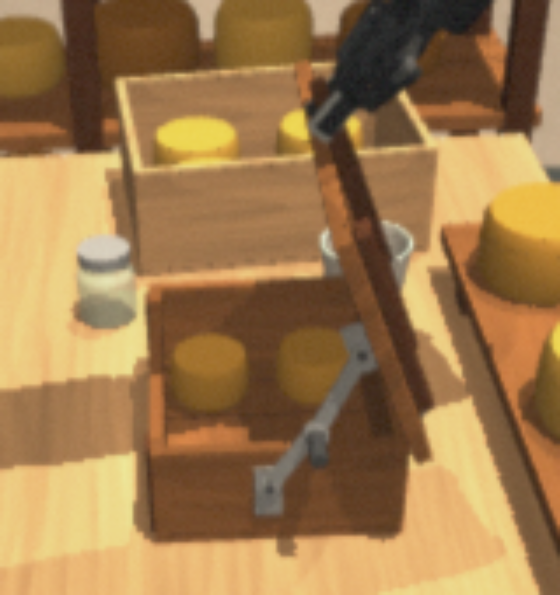

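The side view shows the lid up with the stay arms straight. The knee pin is at side px (350.6,188), against (351.3,189) predicted for locked. I'll release and back off.

play_rows:
  increments:
    - [[0,0,0],[0,0,0],150]
    - [[0,0,0],[0,0,0],100]
    - [[0,0,0],[0,0,0],60]
    - [[0,0,0],[0,0,0],30]
    - [[0,0,0],[0,0,0],30]
    - [[0,0,-10],[0,0,0],30]
    - [[0,0,-20],[0,0,0],30]
    - [[0,0,-30],[0,0,0],0]
    - [[0,0,-30],[0,0,0],0]

```text
time: 8.3
tool_pos: [0.6559, 0.1897, 0.3929]
ee_rot: [-0.346, 0.01, 0.938, 0.004]
contact_force: [1.1, 0.3, 0.4]
finger_gap: 0.0854
```

```bash
python3 l.py
python3 - <<'E'
from h import *
s=camera("side");t=camera("top")
b=np.zeros((600,800,3),np.uint8)
a=cv2.resize(s["color"][130:230,300:400],None,fx=4,fy=4); b[:400,:400]=a
a=cv2.resize(t["color"][140:260,195:325],None,fx=3,fy=3); b[:360,402:792]=a
cv2.imwrite("pics/k2.png",b[:,:,::-1])
p,r,o=now()
T=Rzy([0,0,-1],[0,1,0])
# wheel: up/over route: clear lid, swing to right
w=np.array([.447,-.339,0]);d=np.array([.134,.028]);th=np.arctan2(d[1],d[0]);
Tw=R.from_matrix(np.column_stack([[-np.cos(th),-np.sin(th),0],[-np.sin(th),np.cos(th),0],[0,0,-1]]))
rows(p,r,[(np.array([.50,.0,.40]),T,6),(w+[0,0,.14],Tw,9)])
E
```

```text
[0.65590532 0.18966033 0.39288175] [0.09541346 0.00049212 0.39288175] [0.2059, 0.7851, 0.7528, 0.1951, 2.2877, -1.2677] 0.08535296164430643 [1.12381395 0.2819837  0.36209483] 8.3
[0.10774551 0.00046767 0.40733581] 0.3073440818731083 1.4741608774343011
[[20.1, -32.2, 15.6], [0.0, -6.7, -0.0]]
[[21.9, -32.1, 13.2], [0.0, -6.7, -0.0]]
[[23.2, -32.2, 10.5], [0.0, -6.7, -0.1]]
[[24.3, -32.1, 7.8], [0.1, -6.7, 0.0]]
[[25.1, -32.1, 4.9], [-0.0, -6.8, -0.0]]
[[25.4, -32.1, 1.9], [-0.0, -6.7, -0.0]]
--
[[5.2, -37.8, 28.9], [-0.0, 0.0, -1.4]]
[[6.1, -37.6, 28.9], [-0.0, 0.0, -1.5]]
[[7.0, -37.5, 28.9], [-0.0, 0.0, -1.4]]
[[8.0, -37.2, 28.9], [-0.0, 0.0, -1.4]]
[[8.9, -37.1, 28.8], [-0.0, 0.0, -1.5]]
[[9.9, -36.8, 28.9], [-0.0, 0.0, -1.4]]
[[10.8, -36.6, 28.9], [-0.0, 0.0, -1.5]]
[[11.7, -36.3, 28.9], [-0.0, 0.0, -1.4]]
[[12.6, -36.0, 28.9], [-0.0, 0.0, -1.4]]
--
```

View pics/k2.png

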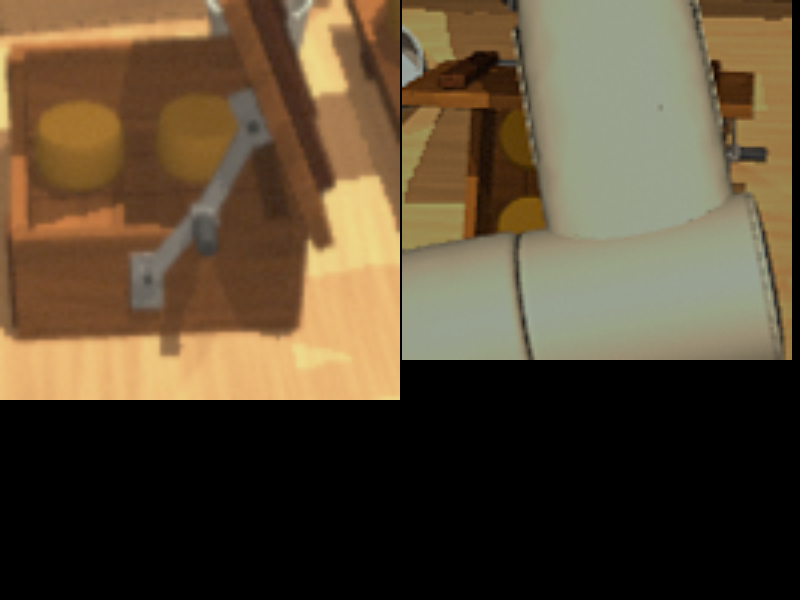

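The lid stands alone on the locked stay (knee pin at side px ~(351,187)), with the tool clear. On to the wheel, going high.

Run:
```python
from h import *
p,r,o=now()
T=Rzy([0,0,-1],[0,1,0])
w=np.array([.447,-.339,0]);th=np.arctan2(.028,.134)
Tw=R.from_euler('z',th-YAW)*T
rows(p,r,[(np.array([.52,-.02,.43]),T,7),(w+[0,0,.13],Tw,9)])
```

```text
[[17.8, -30.4, 8.2], [0.0, -5.8, -0.0]]
[[18.5, -30.3, 6.4], [0.0, -5.7, -0.0]]
[[19.1, -30.4, 4.5], [0.0, -5.8, -0.1]]
[[19.5, -30.3, 2.6], [0.1, -5.7, 0.0]]
[[19.7, -30.3, 0.7], [-0.0, -5.8, 0.0]]
[[19.6, -30.3, -1.4], [-0.0, -5.7, -0.0]]
[[19.4, -30.3, -3.2], [0.0, -5.8, -0.0]]
--
[[7.4, -35.6, 33.3], [-0.0, 0.0, -1.4]]
[[8.3, -35.4, 33.3], [-0.0, 0.0, -1.5]]
[[9.3, -35.2, 33.4], [-0.0, 0.0, -1.4]]
[[10.1, -34.9, 33.3], [-0.0, 0.0, -1.4]]
[[10.9, -34.7, 33.3], [-0.0, 0.0, -1.5]]
[[11.8, -34.4, 33.3], [-0.0, 0.0, -1.4]]
[[12.7, -34.1, 33.4], [-0.0, 0.0, -1.4]]
[[13.5, -33.7, 33.3], [-0.0, 0.0, -1.5]]
[[14.4, -33.4, 33.3], [-0.0, 0.0, -1.4]]
--
```

play_rows:
  increments:
    - [[18,-30,8],[0,-5.8,0],0]
    - [[18.5,-30,6.4],[0,-5.7,0],0]
    - [[19,-30,4.5],[0,-5.8,0],0]
    - [[19.5,-30,2.6],[0,-5.7,0],0]
    - [[19.7,-30,0.7],[0,-5.8,0],0]
    - [[19.6,-30,-1.4],[0,-5.7,0],0]
    - [[19.4,-30,-3.2],[0,-5.8,0],0]
    - [[7.4,-35.6,33.3],[0,0,-1.4],0]
    - [[8.3,-35.4,33.3],[0,0,-1.5],0]
    - [[9.3,-35.2,33.4],[0,0,-1.4],0]
    - [[10,-35,33.3],[0,0,-1.4],0]
    - [[11,-35,33.3],[0,0,-1.5],0]
    - [[12,-34.5,33.3],[0,0,-1.4],0]
    - [[12.7,-34,33.4],[0,0,-1.4],0]
    - [[13.5,-34,33.3],[0,0,-1.5],0]
    - [[14.4,-33.4,33.3],[0,0,-1.4],0]
    - [[0,0,0],[0,0,0],0]
    - [[0,0,0],[0,0,0],0]

```text
time: 10.65
tool_pos: [0.4432, -0.3364, 0.1292]
ee_rot: [-0.002, -0.102, 0.995, 0.0]
contact_force: [-0.3, 0.5, 0.3]
finger_gap: 0.0854
```

```bash
python3 l.py
python3 - <<'E'
from h import *
p,r,o=now()
T=Rzy([0,0,-1],[0,1,0]); w=np.array([.447,-.339,0]);Tw=R.from_euler('z',np.arctan2(.028,.134)-YAW)*T
rows(p,r,[(w+[0,0,.026],Tw,5)])
E
```

```text
[ 0.44322428 -0.33637722  0.12924123] [-0.10712981 -0.52953143  0.12924123] [-0.6507, 0.3698, 1.868, -0.0024, 0.907, -2.4235] 0.08535006941054762 [-0.28068518  0.49491491  0.25190567] 10.65
[-0.10705952 -0.52953923  0.1482411 ] 0.2223556627069581 0.12939376687573217
[[-0.7, -0.7, 20.6], [0.0, -0.0, -0.0]]
[[-0.7, -0.7, 20.7], [0.0, -0.1, -0.1]]
[[-0.7, -0.7, 20.6], [0.0, -0.0, 0.0]]
[[-0.7, -0.7, 20.7], [0.1, -0.1, -0.0]]
[[-0.6, -0.6, 20.6], [-0.0, -0.0, -0.0]]
--
```

play_rows:
  increments:
    - [[-1,-1,22],[0,0,0],0]
    - [[-1,-1,22],[0,0,0],0]
    - [[-1,-1,22],[0,0,0],0]
    - [[-0.4,-0.4,22],[0,0,0],0]
    - [[0,0,15],[0,0,0],0]
    - [[0,0,8],[0,0,0],20]
    - [[0,0,0],[0,0,0],40]
    - [[0,0,0],[0,0,0],60]
    - [[0,0,0],[0,0,0],80]
    - [[0,0,0],[0,0,0],255]
    - [[0,0,0],[0,0,0],255]
  squeeze: 30

```text
time: 12.02
tool_pos: [0.4476, -0.3399, 0.0191]
ee_rot: [-0.001, -0.102, 0.995, -0.0]
contact_force: [-1.2, 0.9, 7.1]
finger_gap: 0.0586
```

```bash
python3 l.py
```

```text
[ 0.44760158 -0.3398783   0.01910473] [-0.10268611 -0.53294783  0.01910473] [-0.6509, 0.5427, 1.9097, -0.0031, 0.6908, -2.4231] 0.058602892609602275 [-1.20322265  0.92500756  7.08174812] 12.025
[-0.10263942 -0.53293571  0.03810467] 0.22146457251607876 -0.3725544303244173
```

Run:
```python
from h import *
p,r,o=now()
T=Rzy([0,0,-1],[0,1,0])
e=rows(p,r,[(p+[0,0,.14],r,4),(W(-.055,-.2,.2),T,8),(W(-.045,-.05,.19),T,5)])
```

```text
[[0.1, -0.0, -35.0], [0.0, 0.0, 0.0]]
[[0.1, -0.0, -35.0], [0.0, 0.0, 0.0]]
[[0.1, -0.0, -35.0], [0.0, 0.0, 0.0]]
[[0.1, -0.0, -35.0], [0.0, 0.0, 0.0]]
--
[[-15.0, 39.3, -5.2], [-0.0, -0.0, 1.6]]
[[-13.9, 39.6, -5.1], [-0.0, -0.0, 1.6]]
[[-12.8, 40.1, -5.2], [-0.0, -0.1, 1.6]]
[[-11.7, 40.4, -5.1], [-0.0, 0.0, 1.6]]
[[-10.5, 40.7, -5.1], [-0.0, 0.0, 1.6]]
[[-9.4, 40.9, -5.2], [-0.0, -0.0, 1.6]]
[[-8.3, 41.3, -5.1], [-0.0, -0.0, 1.6]]
[[-7.1, 41.4, -5.1], [-0.0, -0.0, 1.6]]
--
[[-2.0, 30.0, 2.0], [-0.0, -0.0, -0.0]]
[[-2.0, 30.0, 2.0], [-0.0, -0.0, -0.0]]
[[-2.0, 30.0, 2.0], [-0.0, -0.0, -0.0]]
[[-2.0, 30.0, 1.9], [-0.0, -0.0, -0.0]]
[[-2.0, 30.0, 2.0], [-0.0, -0.0, -0.0]]
--
```

play_rows:
  increments:
    - [[0,0,-20],[0,0,0],255]
    - [[0,0,-35],[0,0,0],255]
    - [[0,0,-40],[0,0,0],255]
    - [[0,0,-45],[0,0,0],255]
    - [[-15,39,-5],[0,0,1.6],255]
    - [[-14,39.5,-5],[0,0,1.6],255]
    - [[-13,40,-5],[0,0,1.6],255]
    - [[-12,40.5,-5],[0,0,1.6],255]
    - [[-10.5,40.7,-5],[0,0,1.6],255]
    - [[-9.4,41,-5],[0,0,1.6],255]
    - [[-8.3,41.3,-5],[0,0,1.6],255]
    - [[-7,41.4,-5],[0,0,1.6],255]
    - [[-2,30,2],[0,0,0],255]
    - [[-2,30,2],[0,0,0],255]
    - [[-2,30,2],[0,0,0],255]
    - [[-2,30,2],[0,0,0],255]
    - [[-2,30,2],[0,0,0],255]
    - [[0,0,0],[0,0,0],255]
    - [[0,0,0],[0,0,0],255]

```text
time: 14.4
tool_pos: [0.5149, 0.1416, 0.1879]
ee_rot: [-0.002, 0.009, 1.0, -0.0]
contact_force: [-0.1, -0.4, -1.4]
finger_gap: 0.0584
```

```bash
python3 l.py
python3 - <<'E'
from h import *
s=camera("side");t=camera("top")
b=np.zeros((600,800,3),np.uint8)
a=cv2.resize(s["color"][60:230,270:400],None,fx=3,fy=3); b[:510,:390]=a
a=cv2.resize(t["color"][140:260,195:325],None,fx=3,fy=3); b[:360,402:792]=a
cv2.imwrite("pics/w1.png",b[:,:,::-1])
p,r,o=now(); T=Rzy([0,0,-1],[0,1,0])
rows(p,r,[(W(-.045,-.05,.03),T,8),(W(-.045,-.05,.0115),T,3)])
E
```

```text
[0.51494191 0.14158327 0.18794225] [-0.04460102 -0.05028223  0.18794225] [0.2651, 0.2626, 1.8678, 0.0008, 1.0149, -1.2872] 0.058372681693334316 [-0.12169632 -0.37335779 -1.35929889] 14.4
[-0.04453006 -0.05027501  0.20694212] 0.18792593436219296 0.5160686584034008
[[-0.0, 0.1, 19.7], [-0.0, -0.0, -0.0]]
[[-0.0, 0.1, 19.8], [-0.0, -0.1, -0.0]]
[[0.0, 0.1, 19.7], [-0.0, 0.0, -0.0]]
[[0.1, 0.1, 19.8], [-0.0, -0.0, -0.0]]
[[-0.0, 0.0, 19.7], [-0.0, -0.0, -0.0]]
[[0.0, 0.1, 19.8], [-0.0, -0.1, -0.0]]
[[0.1, 0.1, 19.7], [-0.0, 0.0, -0.0]]
[[0.0, 0.1, 19.8], [-0.0, -0.0, -0.0]]
--
[[0.0, 0.0, 6.2], [-0.0, -0.0, -0.0]]
[[0.0, 0.0, 6.1], [-0.0, -0.0, -0.0]]
[[0.0, 0.0, 6.2], [-0.0, -0.0, -0.0]]
--
```

View pics/w1.png

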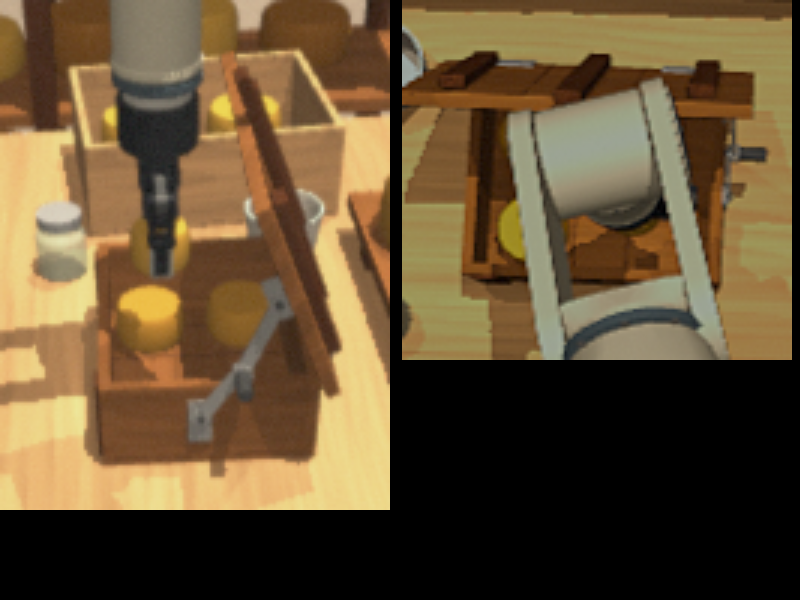

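The wheel is held level above the chest's empty part, and both the stay and the lid stand. Before lowering, I'll fit the arm lengths to check wrist clearance to the lid.

```bash
cat > fit.py <<'E'
from h import *
from scipy.optimize import least_squares
D=[([1.2156,.3536,1.6341],[.2158,.5861,.2306],None),([.4259,.2861,2.0739],[.4251,.1950,.1042],None),([-.6507,.3698,1.868],[.4432,-.3364,.1292],None),([-.6509,.5427,1.9097],[.4476,-.3399,.0191],None),([.2651,.2626,1.8678],[.5149,.1416,.1879],None),
([.3264,.33,1.7256],[.4622,.1945,.2216],[-.148,.011,.989,.002]),([.2341,.6291,1.1634],[.5736,.1926,.3151],[-.32,.01,.947,.004]),([.2059,.7851,.7528],[.6559,.1897,.3929],[-.346,.01,.938,.004])]
def f(x):
    h,a1,L1,L2,L3=x; o=[]
    for q,p,e in D:
        z=np.array([0,0,-1.]) if e is None else R.from_quat([e[1],e[2],e[3],e[0]]).apply([0,0,1])
        w=np.array(p)-L3*z; r=a1+L1*np.sin(q[1])+L2*np.sin(q[1]+q[2]); zz=h+L1*np.cos(q[1])+L2*np.cos(q[1]+q[2])
        o+=list(w-[r*np.cos(q[0]),r*np.sin(q[0]),zz])
    return o
s=least_squares(f,[.3,0,.5,.5,.34]); print(s.x.round(4),np.abs(s.fun).max())
E
python3 fit.py
```

```text
[ 0.2001 -0.0358  0.5709  0.4932  0.2985] 0.011499651090786434
```

```bash
sed -i 's/h,a1,L1,L2,L3=x/h,a1,L1,L2,L3,a2=x/; s/+L2\*np.sin(q\[1\]+q\[2\])/&+a2*np.cos(q[1]+q[2])/; s/+L2\*np.cos(q\[1\]+q\[2\])/&-a2*np.sin(q[1]+q[2])/; s/\[.3,0,.5,.5,.34\]/[.3,0,.5,.5,.34,0]/' fit.py; echo 'print(np.array(s.fun).reshape(-1,3).round(4))'>>fit.py; python3 fit.py
```

```text
[ 2.953e-01 -4.000e-04  5.700e-01  4.946e-01  3.446e-01  5.990e-02] 0.002310240437607275
[[-0.0016  0.0001  0.0001]
 [ 0.0004  0.0023 -0.0001]
 [-0.0001  0.0011  0.    ]
 [ 0.0002  0.0008  0.    ]
 [-0.0014  0.0014 -0.    ]
 [ 0.0004  0.0015 -0.    ]
 [ 0.0002  0.0012 -0.    ]
 [-0.0003  0.001  -0.    ]]
```

play_rows:
  increments:
    - [[1.5,0,20],[0,0,0],255]
    - [[1.5,0,20],[0,0,0],255]
    - [[1.5,0,20],[0,0,0],255]
    - [[1,0,20],[0,0,0],255]
    - [[0,0,20],[0,0,0],255]
    - [[0,0,20],[0,0,0],255]
    - [[0,0,20],[0,0,0],255]
    - [[0,0,15],[0,0,0],255]
    - [[0,0,6],[0,0,0],255]
    - [[0,0,4],[0,0,0],255]
    - [[0,0,0],[0,0,0],255]
    - [[0,0,0],[0,0,0],255]

```text
time: 16.0
tool_pos: [0.5095, 0.1422, 0.0234]
ee_rot: [-0.001, 0.01, 1.0, 0.0]
contact_force: [-0.0, -0.4, -2.6]
finger_gap: 0.058
```

```bash
python3 l.py
```

```text
[0.5094903  0.14218374 0.02343091] [-0.05006315 -0.04978652  0.02343091] [0.2687, 0.5008, 1.9803, 0.0016, 0.6631, -1.284] 0.05804094101904999 [-0.03534891 -0.37327677 -2.64826177] 16.0
[-0.05001161 -0.04979073  0.04243084] 0.17005271311301198 -0.4346618370627821
```

play_rows:
  increments:
    - [[0,0,4],[0,0,0],255]
    - [[0,0,4],[0,0,0],255]
    - [[0,0,2],[0,0,0],255]
    - [[0,0,1],[0,0,0],255]
    - [[0,0,0.5],[0,0,0],255]
    - [[0,0,0],[0,0,0],255]

```text
time: 16.75
tool_pos: [0.5091, 0.1421, 0.0115]
ee_rot: [-0.002, 0.01, 1.0, 0.0]
contact_force: [-0.7, 0.2, -1.5]
finger_gap: 0.0585
```

play_rows:
  increments:
    - [[0,0,0.5],[0,0,0],255]
    - [[0,0,0.5],[0,0,0],255]
    - [[0,0,0],[0,0,0],255]

```text
time: 17.12
tool_pos: [0.5092, 0.1421, 0.0111]
ee_rot: [-0.002, 0.01, 1.0, 0.0]
contact_force: [-2.8, -0.7, 8.0]
finger_gap: 0.0582
```

The wheel is on the floor (8 N). Now I'll open slowly and lift out.

play_rows:
  increments:
    - [[0,0,0],[0,0,0],60]
    - [[0,0,0],[0,0,0],40]
    - [[0,0,0],[0,0,0],20]
    - [[0,0,0],[0,0,0],10]
    - [[0,0,0],[0,0,0],10]
    - [[0,0,-10],[0,0,0],10]
    - [[0,0,-20],[0,0,0],10]
    - [[0,0,-30],[0,0,0],10]
    - [[0,0,-35],[0,0,0],10]
    - [[0,0,-35],[0,0,0],10]
    - [[0,0,-35],[0,0,0],10]

```text
time: 18.5
tool_pos: [0.5096, 0.142, 0.1774]
ee_rot: [-0.001, 0.01, 1.0, 0.0]
contact_force: [1.2, -0.4, -0.4]
finger_gap: 0.0823
```

```bash
python3 l.py
cat > ik.py <<'E'
from h import *
from scipy.optimize import least_squares
h,L1,L2,L3,a2=.2953,.57,.4946,.3446,.06
def fk(q):
    A=R.from_euler('z',q[0])*R.from_euler('y',q[1]); el=A.apply([0,0,L1]); A2=A*R.from_euler('y',q[2])
    w=np.array([0,0,h])+el+A2.apply([a2,0,L2]); A3=A2*R.from_euler('z',q[3])*R.from_euler('y',q[4])*R.from_euler('z',q[5])
    return w+A3.apply([0,0,L3]),A3
E
python3 - <<'E'
from ik import *
# check tool-frame convention
for q,p,e in (([0.2059,.7851,.7528,.1951,2.2877,-1.2677],[.6559,.1897,.3929],[-.346,.01,.938,.004]),([1.2156,.3536,1.6341,0,1.1552,-.0024],[.2158,.5861,.2306],[0,.1755,.9845,-.0006])):
    P,A=fk(q); T=R.from_quat([e[1],e[2],e[3],e[0]]); print(P,p,(A.inv()*T).as_rotvec())
s=camera("side");t=camera("top")
b=np.zeros((600,800,3),np.uint8)
a=cv2.resize(s["color"][100:230,280:400],None,fx=3.5,fy=3.5); b[:455,:420]=a
a=cv2.resize(t["color"][140:260,195:320],None,fx=3,fy=3); b[:360,422:797]=a
cv2.imwrite("pics/w2.png",b[:,:,::-1])
E
```

```text
[0.50956636 0.14201889 0.17736852] [-0.04998394 -0.04994988  0.17736852] [0.2683, 0.2676, 1.8885, 0.0012, 0.9882, -1.2837] 0.08234379588514841 [ 1.15379724 -0.35461473 -0.43358696] 18.5
[-0.04992953 -0.0499529   0.19636844] 0.18671992641659282 0.4530057290783929
[0.65663279 0.18859207 0.39261569] [0.6559, 0.1897, 0.3929] [-8.68416910e-04 -1.56767633e-04  1.57071883e+00]
[0.21731304 0.58586242 0.23029581] [0.2158, 0.5861, 0.2306] [ 6.88885547e-05 -2.66790950e-04  1.57082017e+00]
```

View pics/w2.png

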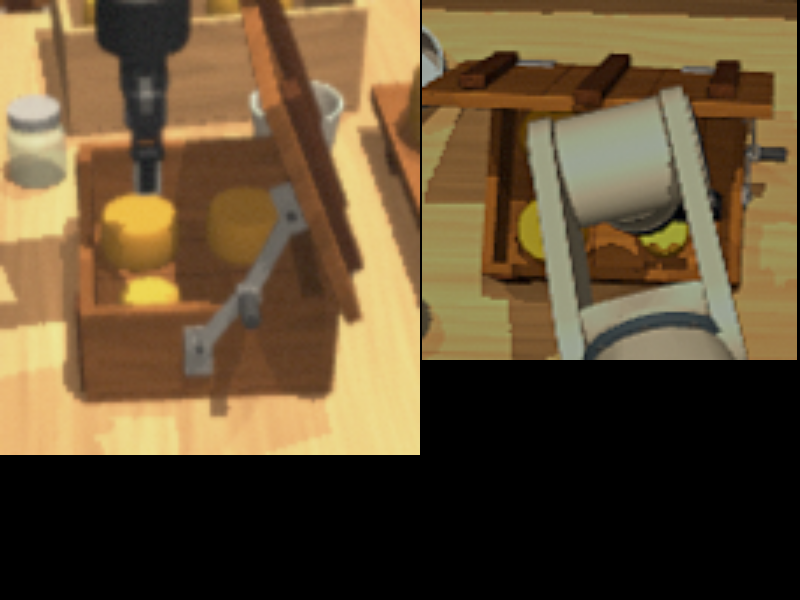

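The wheel stands flat on the floor, let go (side px ~(323,185)), and the stay is still locked. Now I'll measure the pin and check the arm's reach for the knee grip.

```bash
cat >> ik.py <<'E'
LO=np.array([-2.63,-.92,.06,-1.3,0,-3.02]);HI=np.array([2.63,2.1,2.66,4.44,2.69,3.02])
TZ=R.from_euler('z',np.pi/2)
def ik(p,T,q0):
    def f(q):
        P,A=fk(q); return np.r_[(P-p)*5,((A*TZ).inv()*T).as_rotvec()]
    s=least_squares(f,np.clip(q0,LO+.01,HI-.01),bounds=(LO,HI)); return s.x,np.abs(s.fun).max()
FOOT=np.array([-.010,-.172,.065])
def knee(a): return FOOT+.069*np.array([np.cos(a),0,np.sin(a)])  # a: angle, 0=behind(+x)
A0=np.arctan2(56,40); A1=np.pi+np.arctan2(5,69)
def tgt(pin,th,sg,out=.006):
    T=Rzy([0,np.sin(th),-np.cos(th)],[sg,0,0]); return W(*pin)+CR.apply([0,-out,0])+T.apply([0,0,.022]),T
E
python3 - <<'E'
from ik import *
s=camera("side");t=camera("top")
for n,c,roi in(("side",s,(335,175,365,203)),("top",t,(303,180,322,203))):
    hsv=cv2.cvtColor(c["color"],cv2.COLOR_RGB2HSV);x0,y0,x1,y1=roi
    m=cv2.inRange(hsv,(0,0,0),(179,90,110))[y0:y1,x0:x1]
    k,l,st,ce=cv2.connectedComponentsWithStats(m)
    for i in range(1,k):
        if st[i,4]>8: print(n,st[i][:4]+[x0,y0,0,0],st[i][4],ce[i]+[x0,y0])
    print("pred base,mid,tip",[proj(c,W(*(knee(A0)+[0,d,0]))).round(1).tolist() for d in(.017,0,-.017)])
q=now()[2]["joint_pos"]
rng=np.random.default_rng(0)
for th in (45,55):
  for sg in (1,-1):
    sols=[]
    for seed in [q]+[np.array([rng.uniform(-.8,.5),rng.uniform(0,1),rng.uniform(1,2.2),rng.uniform(-1.3,4.4),rng.uniform(.2,2.4),rng.uniform(-3,3)]) for _ in range(25)]:
        x,e=ik(*tgt(knee(A0),np.radians(th),sg),seed)
        if e<1e-3 and not any(np.allclose(x,y,atol=.05) for y in sols):
            sols.append(x); x2,e2=ik(*tgt(knee(A1),np.radians(th),sg),x); print(th,sg,x.round(2),"end",x2.round(2),round(e2,4))
E
```

```text
side [345 182  10  12] 70 [350.11428571 188.01428571]
side [335 198   6   5] 17 [337.17647059 200.35294118]
pred base,mid,tip [[350.8, 185.4], [351.4, 189.0], [352.0, 192.7]]
top [303 182  13  17] 65 [308.06153846 190.47692308]
pred base,mid,tip [[306.7, 190.5], [312.0, 190.7], [317.2, 190.9]]
45 1 [-0.35  0.63  1.78  0.8   1.19 -0.82] end [-0.42  0.64  2.01  0.84  1.06 -1.05] 0.0
45 -1 [-0.35  0.63  1.78  0.8   1.19  2.32] end [-0.42  0.64  2.01  0.84  1.06  2.09] 0.0
55 1 [-0.41  0.71  1.76  0.9   1.32 -0.93] end [-0.49  0.73  1.97  0.9   1.2  -1.16] 0.0
55 -1 [-0.41  0.71  1.76  0.9   1.32  2.21] end [-0.49  0.73  1.97  0.9   1.2   1.99] 0.0
```

Run:
```python
from ik import *
s=camera("side");t=camera("top")
S=cv2.cvtColor(s["color"],cv2.COLOR_RGB2HSV).astype(int);Tt=cv2.cvtColor(t["color"],cv2.COLOR_RGB2HSV).astype(int)
for v in range(182,197):print(v,[(S[v,u,2] if S[v,u,1]<110 else 999) for u in range(344,358)])
for v in range(185,198):print(v,[(Tt[v,u,2] if Tt[v,u,1]<100 else 999) for u in range(306,320)])
print(proj(s,W(*(knee(A0)+[.008,-.017,0]))),proj(s,W(*(knee(A0)+[-.008,-.017,0]))),proj(t,W(*(knee(A0)+[.008,0,0]))),proj(t,W(*(knee(A0)+[-.008,0,0]))))
```

```text
182 [999, 999, 999, np.int64(108), np.int64(141), np.int64(140), np.int64(144), np.int64(142), np.int64(152), np.int64(136), np.int64(111), 999, 999, 999]
183 [999, 999, 999, np.int64(106), np.int64(126), np.int64(114), np.int64(117), np.int64(114), np.int64(128), np.int64(126), np.int64(107), 999, 999, 999]
184 [999, 999, np.int64(108), np.int64(115), np.int64(101), np.int64(89), np.int64(92), np.int64(96), np.int64(99), np.int64(103), np.int64(106), 999, 999, 999]
185 [999, np.int64(105), np.int64(121), np.int64(115), np.int64(82), np.int64(79), np.int64(89), np.int64(92), np.int64(90), np.int64(99), np.int64(108), 999, 999, 999]
186 [np.int64(108), np.int64(120), np.int64(121), np.int64(111), np.int64(80), np.int64(75), np.int64(88), np.int64(92), np.int64(91), np.int64(90), np.int64(99), 999, 999, 999]
187 [np.int64(123), np.int64(126), np.int64(119), np.int64(108), np.int64(76), np.int64(76), np.int64(85), np.int64(93), np.int64(89), np.int64(85), 999, 999, 999, 999]
188 [np.int64(127), np.int64(122), np.int64(112), np.int64(101), np.int64(77), np.int64(75), np.int64(87), np.int
[... 1863 characters left out ...]
 999, 999, 999, 999]
192 [np.int64(120), np.int64(61), np.int64(32), np.int64(36), np.int64(38), np.int64(44), np.int64(44), np.int64(48), np.int64(48), np.int64(45), 999, 999, 999, 999]
193 [np.int64(97), np.int64(78), 999, 999, 999, 999, 999, 999, 999, np.int64(56), 999, 999, 999, 999]
194 [999, 999, 999, 999, 999, 999, 999, 999, 999, 999, 999, 999, 999, 999]
195 [999, 999, 999, 999, 999, 999, 999, 999, 999, 999, 999, 999, 999, 999]
196 [999, 999, 999, 999, 999, 999, 999, 999, 999, 999, 999, 999, 999, 999]
197 [999, 999, 999, 999, 999, 999, 999, 999, 999, 999, 999, 999, 999, 999]
[354.80951761 192.5871802 ] [349.1303169  192.81347269] [312.05499217 188.28250513] [311.85896049 193.14446071]
```

```bash
sed -i 's/CH=np.array(\[.5605,.191,0\])/CH=np.array([.560,.193,0])/' h.py; sed -i 's/out=.006/out=.007/; s/\[0,0,.022\]/[0,0,.020]/' ik.py
python3 - <<'E'
from ik import *
p,r,o=now(); th=np.radians(50)
g,T=tgt(knee(A0),th,1); pre=g-T.apply([0,0,.11])
T0=Rzy([0,0,-1],[0,1,0])
tg=[(W(-.06,-.16,.30),r,4),(pre+[0,-.03,.04],T,14),(pre,T,2)]
e=rows(p,r,tg)
# ik continuity
q=o["joint_pos"];pp,rr=p,r;print("model err",fk(q)[0]-p)
for P,TT,n in tg:
    rv=(rr.inv()*TT).as_rotvec()
    for i in range(n):
        x,er=ik(pp+(P-pp)*(i+1)/n,rr*R.from_rotvec(rv*(i+1)/n),q); print(x.round(2),np.abs(x-q).max().round(2),round(er,4)); q=x
    pp,rr=P,TT
print(C(pre),C(g))
E
```

```text
[[2.6, -27.0, -31.3], [0.0, 0.0, 0.0]]
[[2.7, -27.0, -31.2], [0.0, 0.0, 0.0]]
[[2.6, -27.0, -31.3], [0.0, 0.0, 0.0]]
[[2.6, -26.9, -31.2], [0.0, 0.0, 0.0]]
--
[[-6.5, -8.4, 5.8], [-2.8, 2.8, 6.0]]
[[-7.6, -8.0, 5.0], [-2.8, 2.8, 5.9]]
[[-8.7, -7.3, 4.2], [-2.8, 2.7, 6.0]]
[[-9.5, -6.6, 3.5], [-2.8, 2.8, 6.0]]
[[-10.4, -5.6, 2.7], [-2.8, 2.8, 6.0]]
[[-11.0, -4.7, 1.9], [-2.8, 2.8, 5.9]]
[[-11.4, -3.6, 1.1], [-2.8, 2.7, 6.0]]
[[-11.9, -2.4, 0.5], [-2.8, 2.8, 6.0]]
[[-12.0, -1.2, -0.2], [-2.8, 2.8, 5.9]]
[[-12.1, 0.2, -0.9], [-2.8, 2.8, 6.0]]
[[-11.9, 1.4, -1.3], [-2.8, 2.7, 6.0]]
[[-11.7, 2.7, -1.9], [-2.8, 2.8, 5.9]]
[[-11.2, 4.1, -2.2], [-2.8, 2.8, 6.0]]
[[-10.6, 5.2, -2.5], [-2.8, 2.8, 6.0]]
--
[[-5.7, -0.3, 24.3], [-0.0, -0.0, -0.0]]
[[-5.6, -0.2, 24.4], [-0.0, -0.0, -0.0]]
--
model err [ 0.00031388 -0.00146742 -0.00018219]
[ 0.22  0.22  1.88  0.    1.05 -1.33] 0.06 0.0
[ 0.17  0.17  1.86  0.    1.11 -1.38] 0.06 0.0
[ 0.12  0.13  1.84  0.    1.18 -1.43] 0.07 0.0
[ 0.07  0.09  1.81  0.    1.24 -1.48] 0.07 0.0
[ 0.01  0.13  1.78  0.06  1.28 -1.45] 0.05 0.0
[-0.04  0.17  1.75  0.11  1.31 -1.41] 0.05 0.0
[-0.09  0.21  1.73  0.16  1.34 -1.37] 0.05 0.0
[-0.14  0.25  1.7   0.21  1.38 -1.33] 0.05 0.0
[-0.19  0.29  1.68  0.26  1.4  -1.28] 0.05 0.0
[-0.23  0.33  1.66  0.32  1.43 -1.24] 0.05 0.0
[-0.28  0.36  1.64  0.37  1.45 -1.18] 0.05 0.0
[-0.32  0.4   1.63  0.42  1.47 -1.13] 0.05 0.0
[-0.36  0.43  1.62  0.47  1.49 -1.08] 0.06 0.0
[-0.4   0.46  1.61  0.52  1.5  -1.02] 0.06 0.0
[-0.44  0.49  1.61  0.57  1.51 -0.96] 0.06 0.0
[-0.47  0.52  1.61  0.62  1.52 -0.9 ] 0.06 0.0
[-0.51  0.55  1.61  0.67  1.52 -0.84] 0.06 0.0
[-0.54  0.57  1.61  0.73  1.51 -0.78] 0.06 0.0
[-0.52  0.59  1.64  0.74  1.47 -0.8 ] 0.04 0.0
[-0.5   0.6   1.67  0.75  1.43 -0.82] 0.04 0.0
[ 0.03010544 -0.247944    0.17899849] [ 0.03010544 -0.16367911  0.10829186]
```

play_rows:
  increments:
    - [[2.6,-27,-31],[0,0,0],60]
    - [[2.6,-27,-31],[0,0,0],105]
    - [[2.6,-27,-31],[0,0,0],105]
    - [[2.6,-27,-31],[0,0,0],105]
    - [[-6.5,-8.4,5.8],[-2.8,2.8,6],105]
    - [[-7.6,-8,5],[-2.8,2.8,6],105]
    - [[-8.7,-7.3,4.2],[-2.8,2.8,6],105]
    - [[-9.5,-6.6,3.5],[-2.8,2.8,6],105]
    - [[-10.4,-5.6,2.7],[-2.8,2.8,6],105]
    - [[-11,-4.7,1.9],[-2.8,2.8,6],105]
    - [[-11.4,-3.6,1.1],[-2.8,2.8,6],105]
    - [[-11.9,-2.4,0.5],[-2.8,2.8,6],105]
    - [[-12,-1.2,-0.2],[-2.8,2.8,6],105]
    - [[-12,0.2,-0.9],[-2.8,2.8,6],105]
    - [[-12,1.4,-1.3],[-2.8,2.7,6],105]
    - [[-11.7,2.7,-1.9],[-2.8,2.7,6],105]
    - [[-11.2,4.1,-2.2],[-2.8,2.7,6],105]
    - [[-10.6,5.2,-2.5],[-2.8,2.7,5.5],105]
    - [[0,0,0],[0,0,0],105]
    - [[0,0,0],[0,0,0],105]

```text
time: 21.3
tool_pos: [0.5852, -0.0853, 0.2179]
ee_rot: [-0.294, 0.647, 0.636, 0.301]
contact_force: [-0.1, -0.0, 0.3]
finger_gap: 0.0506
```

Run:
```python
from ik import *
p,r,o=now(); th=np.radians(50); print(C(p),o["finger_gap"],o["joint_pos"].round(2),o["contact_force"].round(1))
g,T=tgt(knee(A0),th,1)
rows(p,r,[(g-T.apply([0,0,.10]),T,3),(g-T.apply([0,0,.04]),T,3)])
```

```text
[ 0.03055176 -0.27778554  0.21790121] 0.050589407948279694 [-0.54  0.57  1.62  0.72  1.51 -0.79] [-0.1 -0.   0.3]
[[-3.5, -0.2, 19.3], [-0.0, 0.1, 0.1]]
[[-3.5, -0.1, 19.3], [-0.0, 0.0, 0.0]]
[[-3.5, -0.2, 19.3], [-0.0, 0.1, 0.1]]
--
[[0.0, 0.0, 20.0], [-0.0, 0.0, -0.0]]
[[0.0, 0.0, 20.0], [-0.0, 0.0, -0.0]]
[[0.1, 0.0, 20.0], [-0.0, 0.0, -0.0]]
--
```

play_rows:
  increments:
    - [[-3.5,0,19],[0,0,0],105]
    - [[-3.5,0,19],[0,0,0],105]
    - [[-3.5,0,19],[0,0.2,0.2],105]
    - [[0,0,20],[0,0,0],105]
    - [[0,0,20],[0,0,0],105]
    - [[0,0,15],[0,0,0],105]
    - [[0,0,5],[0,0,0],105]
    - [[0,0,0],[0,0,0],105]

```text
time: 22.3
tool_pos: [0.5873, -0.0028, 0.1349]
ee_rot: [-0.296, 0.648, 0.634, 0.302]
contact_force: [0.4, 0.5, -0.5]
finger_gap: 0.0502
```

Run:
```python
from ik import *
p,r,o=now(); th=np.radians(50); print(C(p),o["finger_gap"],o["contact_force"].round(1))
g,T=tgt(knee(A0),th,1)
rows(p,r,[(g,T,4)])
s=camera("side");t=camera("top")
b=np.zeros((600,800,3),np.uint8)
a=cv2.resize(s["color"][110:210,300:400],None,fx=4,fy=4); b[:400,:400]=a
a=cv2.resize(t["color"][150:240,270:360],None,fx=4.4,fy=4.4); b[:396,402:798]=a
cv2.imwrite("pics/g1.png",b[:,:,::-1])
```

```text
[ 0.03106795 -0.19524973  0.13486788] 0.05020854886701044 [ 0.4  0.5 -0.5]
[[-0.0, -0.3, 10.3], [0.0, 0.0, -0.0]]
[[-0.0, -0.2, 10.3], [0.0, 0.0, -0.0]]
[[-0.0, -0.3, 10.3], [0.1, 0.0, -0.1]]
[[-0.1, -0.2, 10.4], [-0.0, 0.0, 0.0]]
--
```

View pics/g1.png

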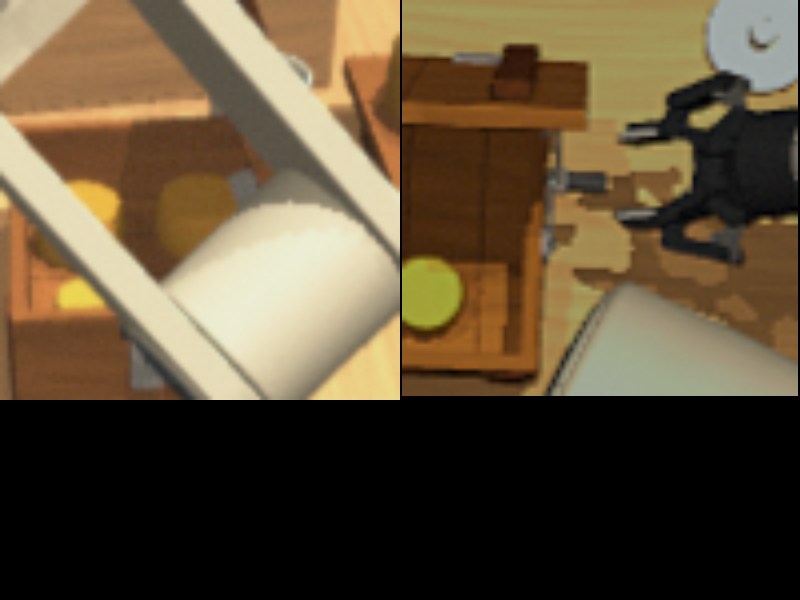

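Run:
```python
from ik import *
p,r,o=now(); t=camera("top")
for back in (.0,.008,.015): print(back,[proj(t,p+r.apply([0,y,-back])).round(1).tolist() for y in(-.025,.025,-.035,.035)])
print("pin tip",proj(t,W(*(knee(A0)+[0,-.017,0]))),proj(t,W(*(knee(A0)+[0,-.007,0]))))
Tt=cv2.cvtColor(t["color"],cv2.COLOR_RGB2HSV).astype(int)
for u in (320,324,326):print(u,[(v,Tt[v,u,2]) for v in range(174,206) if Tt[v,u,1]<100])
for u in (310,313,315):print(u,[(v,Tt[v,u,2]) for v in range(182,200) if Tt[v,u,1]<100])
```

```text
0.0 [[318.4, 197.7], [319.1, 182.4], [318.3, 200.8], [319.2, 179.4]]
0.008 [[320.4, 197.6], [321.0, 182.2], [320.3, 200.7], [321.1, 179.1]]
0.015 [[322.1, 197.5], [322.7, 182.0], [322.0, 200.6], [322.8, 179.0]]
pin tip [316.56828094 191.06431982] [313.49191249 190.93855672]
320 [(180, np.int64(139)), (181, np.int64(81)), (198, np.int64(106)), (199, np.int64(103))]
324 [(179, np.int64(86)), (180, np.int64(140)), (181, np.int64(26)), (197, np.int64(83)), (198, np.int64(137)), (199, np.int64(59)), (200, np.int64(22)), (201, np.int64(22))]
326 [(178, np.int64(33)), (179, np.int64(105)), (180, np.int64(142)), (181, np.int64(0)), (197, np.int64(83)), (198, np.int64(131)), (199, np.int64(35)), (200, np.int64(23)), (201, np.int64(31))]
310 [(189, np.int64(68)), (190, np.int64(61)), (191, np.int64(66)), (192, np.int64(43))]
313 [(189, np.int64(62)), (190, np.int64(55)), (191, np.int64(67)), (192, np.int64(53)), (193, np.int64(42))]
315 [(189, np.int64(68)), (190, np.int64(51)), (191, np.int64(59)), (192, np.int64(52)), (193, np.int64(44))]
```

play_rows:
  increments:
    - [[0,0,12],[0,0,0],105]
    - [[0,0,12],[0,0,0],105]
    - [[0,0,10],[0,0,0],105]
    - [[0,0,7],[0,0,0],105]
    - [[0,0,0],[0,0,0],105]
    - [[0,0,0],[0,0,0],105]
  squeeze: 30

```text
time: 23.2
tool_pos: [0.588, 0.0283, 0.1086]
ee_rot: [-0.296, 0.648, 0.634, 0.302]
contact_force: [-0.2, 0.5, 0.2]
finger_gap: 0.0501
```

play_rows:
  increments:
    - [[0,0,0],[0,0,0],140]
    - [[0,0,0],[0,0,0],160]
    - [[0,0,0],[0,0,0],175]
    - [[0,0,0],[0,0,0],185]
    - [[0,0,0],[0,0,0],195]
    - [[0,0,0],[0,0,0],205]
    - [[0,0,0],[0,0,0],205]

```text
time: 24.08
tool_pos: [0.5869, 0.0285, 0.1082]
ee_rot: [-0.296, 0.648, 0.634, 0.301]
contact_force: [-4.9, -2.5, -0.6]
finger_gap: 0.0164
```

```bash
python3 l.py
```

```text
[0.58686649 0.02847499 0.10818019] [ 0.03002    -0.16397892  0.10818019] [-0.3846, 0.6631, 1.7692, 0.8512, 1.2563, -0.8744] 0.01637856497788533 [-4.86268254 -2.49329566 -0.55830353] 24.075
[ 0.03002832 -0.17853206  0.12039518] 0.08253140291884549 0.16040714257555705
```

Run:
```python
from ik import *
import io,contextlib
p,r,o=now(); n=26
k0=knee(A0); tg=[(p+CR.apply(knee(A0+(A1-A0)*i/n)-k0),r,1) for i in range(1,n+1)]
b=io.StringIO()
with contextlib.redirect_stdout(b): rows(p,r,tg)
print(b.getvalue().replace('--\n',''))
```

```text
[[2.5, -5.0, -2.1], [0.0, 0.0, 0.0]]
[[2.1, -5.3, -1.8], [0.0, 0.0, 0.0]]
[[1.8, -5.6, -1.5], [0.0, 0.0, 0.0]]
[[1.5, -5.7, -1.2], [0.0, 0.0, 0.0]]
[[1.0, -5.8, -0.9], [0.0, 0.0, 0.0]]
[[0.6, -6.0, -0.5], [0.0, 0.0, 0.0]]
[[0.3, -6.0, -0.2], [0.0, 0.0, 0.0]]
[[-0.2, -6.0, 0.1], [0.0, 0.0, 0.0]]
[[-0.6, -5.9, 0.4], [0.0, 0.0, 0.0]]
[[-0.9, -5.9, 0.8], [0.0, 0.0, 0.0]]
[[-1.4, -5.8, 1.2], [0.0, 0.0, 0.0]]
[[-1.7, -5.5, 1.4], [0.0, 0.0, 0.0]]
[[-2.1, -5.4, 1.7], [0.0, 0.0, 0.0]]
[[-2.4, -5.1, 2.1], [0.0, 0.0, 0.0]]
[[-2.8, -4.8, 2.3], [0.0, 0.0, 0.0]]
[[-3.1, -4.5, 2.6], [0.0, 0.0, 0.0]]
[[-3.3, -4.1, 2.8], [0.0, 0.0, 0.0]]
[[-3.6, -3.7, 3.0], [0.0, 0.0, 0.0]]
[[-3.9, -3.3, 3.2], [0.0, 0.0, 0.0]]
[[-4.0, -2.8, 3.4], [0.0, 0.0, 0.0]]
[[-4.3, -2.3, 3.6], [0.0, 0.0, 0.0]]
[[-4.3, -1.9, 3.7], [0.0, 0.0, 0.0]]
[[-4.5, -1.4, 3.7], [0.0, 0.0, 0.0]]
[[-4.6, -0.8, 3.8], [0.0, 0.0, 0.0]]
[[-4.6, -0.4, 3.9], [0.0, 0.0, 0.0]]
[[-4.6, 0.2, 3.9], [0.0, 0.0, 0.0]]
```

play_rows:
  increments:
    - [[0,0,0],[0,0,0],255]
    - [[0,0,0],[0,0,0],255]
    - [[0,0,0],[0,0,0],255]
    - [[2.5,-5,-2.1],[0,0,0],255]
    - [[2.1,-5.3,-1.8],[0,0,0],255]
    - [[1.8,-5.6,-1.5],[0,0,0],255]
    - [[1.5,-5.7,-1.2],[0,0,0],255]
    - [[0,0,0],[0,0,0],255]
  squeeze: 70

```text
time: 25.08
tool_pos: [0.5656, 0.0287, 0.1184]
ee_rot: [-0.296, 0.648, 0.634, 0.301]
contact_force: [-2.7, -3.6, -12.2]
finger_gap: 0.0138
```

```bash
cat > k.py <<'E'
from ik import *
p,r,o=now(); g=C(p-r.apply([0,0,.020]))-FOOT; print(g.round(4),"rad",np.hypot(g[0],g[2]).round(4),"ang",np.degrees(np.arctan2(g[2],g[0])).round(1),"gap",o["finger_gap"],"F",o["contact_force"].round(1),"Ft",r.inv().apply(o["contact_force"]).round(1),o["moment"].round(2),o["time"])
E
python3 k.py
```

```text
[ 0.0188 -0.0075  0.0663] rad 0.0689 ang 74.2 gap 0.013782973542552287 F [ -2.7  -3.6 -12.2] Ft [-11.7  -2.6   5.1] [-2.12  0.28  0.36] 25.075
```

play_rows:
  increments:
    - [[-0.8,0,0.6],[0,0,0],255]
    - [[1,-5.8,-0.9],[0,0,0],255]
    - [[0.6,-6,-0.5],[0,0,0],255]
    - [[0,0,0],[0,0,0],255]

```text
time: 25.58
tool_pos: [0.5543, 0.0289, 0.1205]
ee_rot: [-0.295, 0.648, 0.634, 0.302]
contact_force: [-0.6, -4.2, -3.7]
finger_gap: 0.0138
```

```bash
python3 k.py
```

```text
[ 0.0074 -0.0075  0.0683] rad 0.0687 ang 83.8 gap 0.013761304722748084 F [-0.6 -4.2 -3.7] Ft [-5.5 -0.5 -0.9] [-1.55  0.11  0.13] 25.575
```

play_rows:
  increments:
    - [[0,-6,0],[0,0,0],255]
    - [[-0.2,-6,0.1],[0,0,0],255]
    - [[-0.6,-5.9,0.4],[0,0,0],255]
    - [[-0.9,-5.9,0.8],[0,0,0],255]
    - [[-1.4,-5.8,1.2],[0,0,0],255]
    - [[0,0,0],[0,0,0],255]

```text
time: 26.32
tool_pos: [0.5242, 0.0295, 0.1169]
ee_rot: [-0.296, 0.648, 0.634, 0.302]
contact_force: [-2.9, -8.1, 1.2]
finger_gap: 0.0136
```

```bash
python3 k.py
python3 - <<'E'
from h import *
t=camera("top");s=camera("side")
b=np.zeros((600,800,3),np.uint8)
a=cv2.resize(s["color"][60:230,270:400],None,fx=3,fy=3); b[:510,:390]=a
a=cv2.resize(t["color"][140:270,195:325],None,fx=3,fy=3); b[:390,402:792]=a
cv2.imwrite("pics/m1.png",b[:,:,::-1])
E
```

```text
[-0.0227 -0.0075  0.0647] rad 0.0686 ang 109.3 gap 0.013649912974756389 F [-2.9 -8.1  1.2] Ft [-4.4 -2.7 -7. ] [-0.97  0.36  0.34] 26.325
```

View pics/m1.png

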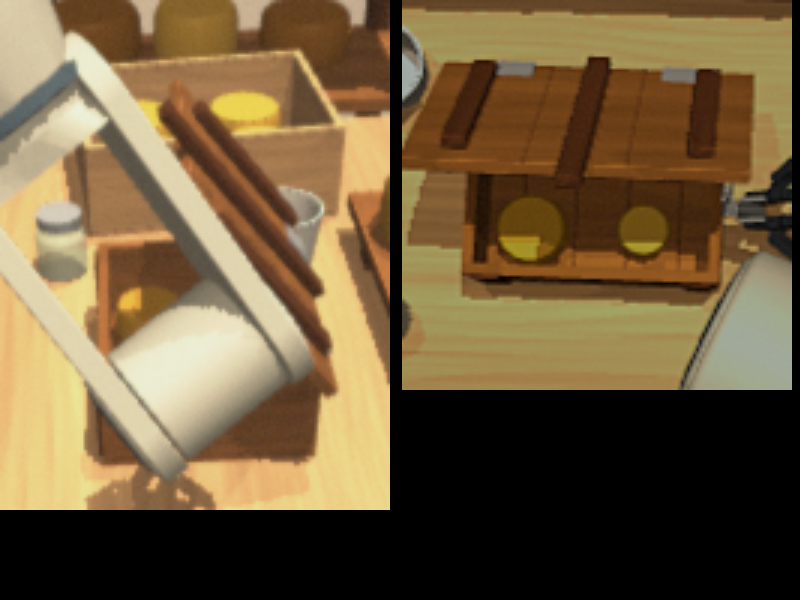

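The lid comes down with the grip (about 45° in both views), and the pin stays held (gap 13.7 mm). I'll carry on.

play_rows:
  increments:
    - [[-1.7,-5.5,1.4],[0,0,0],255]
    - [[-2.1,-5.4,1.7],[0,0,0],255]
    - [[-2.4,-5.1,2.1],[0,0,0],255]
    - [[-2.8,-4.8,2.3],[0,0,0],255]
    - [[-3.1,-4.5,2.6],[0,0,0],255]
    - [[-3.3,-4.1,2.8],[0,0,0],255]
    - [[0,0,0],[0,0,0],255]

```text
time: 27.3
tool_pos: [0.4939, 0.0302, 0.096]
ee_rot: [-0.296, 0.648, 0.634, 0.301]
contact_force: [-7.4, -9.3, -2.0]
finger_gap: 0.0141
```

```bash
python3 k.py
```

```text
[-0.0529 -0.0074  0.0438] rad 0.0687 ang 140.4 gap 0.014089499383561518 F [-7.4 -9.3 -2. ] Ft [-7.6 -7.2 -5.9] [-1.57  0.7   0.81] 27.3
```

play_rows:
  increments:
    - [[-3.6,-3.7,3],[0,0,0],255]
    - [[-3.9,-3.3,3.2],[0,0,0],255]
    - [[-4,-2.8,3.4],[0,0,0],255]
    - [[-4.3,-2.3,3.6],[0,0,0],255]
    - [[-4.3,-1.9,3.7],[0,0,0],255]
    - [[0,0,0],[0,0,0],255]

```text
time: 28.05
tool_pos: [0.4801, 0.0304, 0.0692]
ee_rot: [-0.296, 0.648, 0.634, 0.301]
contact_force: [-6.3, -8.4, -6.3]
finger_gap: 0.014
```

```bash
python3 k.py
```

```text
[-0.0667 -0.0074  0.0171] rad 0.0689 ang 165.7 gap 0.013980247770262556 F [-6.3 -8.4 -6.3] Ft [-10.3  -6.1  -2.4] [-1.98  0.69  0.74] 28.05
```

play_rows:
  increments:
    - [[-4.5,-1.4,3.7],[0,0,0],255]
    - [[-4.6,-0.8,3.8],[0,0,0],255]
    - [[-4,-0.2,3.3],[0,0,0],255]
    - [[-2.3,0,2],[0,0,0],255]
    - [[0,0,0],[0,0,0],255]

```text
time: 28.68
tool_pos: [0.4779, 0.0304, 0.0492]
ee_rot: [-0.296, 0.648, 0.634, 0.301]
contact_force: [-7.1, -7.6, -8.2]
finger_gap: 0.0137
```

```bash
python3 k.py
```

```text
[-0.069  -0.0075 -0.0029] rad 0.069 ang -177.6 gap 0.013685075180300895 F [-7.1 -7.6 -8.2] Ft [-11.3  -7.   -0.7] [-2.09  0.61  0.66] 28.675
```

play_rows:
  increments:
    - [[-0.8,0,0.6],[0,0,0],255]
    - [[-0.8,0,0.6],[0,0,0],255]
    - [[-0.4,0,0.3],[0,0,0],255]
    - [[0,0,0],[0,0,0],255]

```text
time: 29.18
tool_pos: [0.4781, 0.0304, 0.0473]
ee_rot: [-0.296, 0.648, 0.634, 0.301]
contact_force: [-6.2, -7.8, -3.8]
finger_gap: 0.0139
```

```bash
python3 k.py
```

```text
[-0.0688 -0.0075 -0.0049] rad 0.069 ang -176.0 gap 0.013859382507103007 F [-6.2 -7.8 -3.8] Ft [-8.  -6.  -3.6] [-1.66  0.62  0.72] 29.175
```

play_rows:
  increments:
    - [[-0.8,0,0.6],[0,0,0],255]
    - [[-0.6,0,0.5],[0,0,0],255]
    - [[0,0,0],[0,0,0],255]

```text
time: 29.55
tool_pos: [0.4783, 0.0304, 0.0462]
ee_rot: [-0.296, 0.647, 0.634, 0.302]
contact_force: [-7.8, -9.5, 2.0]
finger_gap: 0.0139
```

```bash
python3 k.py
python3 - <<'E'
from h import *
t=camera("top"); V=cv2.cvtColor(t["color"],cv2.COLOR_RGB2HSV)[:,:,2].astype(int)
for u in (215,230,245,275,290): print(u,V[226:242,u].tolist())
for v in (244,245,246,247,248):print(v,V[v,250:263].tolist())
E
```

```text
[-0.0686 -0.0074 -0.0059] rad 0.0689 ang -175.0 gap 0.013940752487710527 F [-7.8 -9.5  2. ] Ft [-4.7 -7.6 -8.7] [-1.03  0.66  0.79] 29.55
215 [136, 135, 139, 137, 135, 55, 120, 114, 116, 125, 126, 128, 137, 162, 158, 158]
230 [146, 145, 147, 153, 146, 77, 30, 15, 41, 104, 103, 103, 101, 116, 165, 159]
245 [149, 144, 144, 148, 154, 154, 14, 40, 76, 101, 103, 102, 104, 101, 113, 164]
275 [132, 139, 132, 135, 138, 143, 147, 34, 33, 61, 100, 95, 96, 99, 117, 166]
290 [119, 124, 143, 137, 145, 142, 147, 140, 22, 38, 31, 85, 102, 101, 104, 117]
244 [137, 124, 73, 84, 87, 87, 91, 91, 83, 67, 120, 169, 162]
245 [136, 123, 77, 81, 85, 88, 92, 89, 78, 63, 114, 166, 159]
246 [126, 124, 93, 76, 79, 81, 85, 84, 81, 71, 119, 164, 158]
247 [117, 123, 119, 96, 81, 84, 82, 100, 117, 122, 146, 162, 159]
248 [124, 126, 127, 130, 131, 133, 129, 146, 168, 166, 161, 158, 158]
```

The lid edge and tongue profiles match the starting picture, so the lid is shut. Letting go and backing out.

play_rows:
  increments:
    - [[0,0,0],[0,0,0],190]
    - [[0,0,0],[0,0,0],170]
    - [[0,0,0],[0,0,0],140]
    - [[0,0,0],[0,0,0],120]
    - [[0,0,0],[0,0,0],120]
    - [[0,0,-10],[0,0,0],120]
    - [[0,0,-20],[0,0,0],120]
    - [[0,0,-30],[0,0,0],120]
    - [[0,0,-30],[0,0,0],120]
    - [[0,0,-30],[0,0,0],120]
    - [[0,0,0],[0,0,0],120]
    - [[0,0,0],[0,0,0],120]

```text
time: 31.1
tool_pos: [0.4769, -0.0617, 0.1225]
ee_rot: [-0.296, 0.648, 0.634, 0.302]
contact_force: [-0.6, 0.5, -0.3]
finger_gap: 0.0454
```

```bash
python3 k.py
python3 - <<'E'
from h import *
t=camera("top");s=camera("side")
V=cv2.cvtColor(t["color"],cv2.COLOR_RGB2HSV)[:,:,2].astype(int)
for u in (215,245,290): print(u,V[226:242,u].tolist())
b=np.zeros((600,800,3),np.uint8)
b[:400,:400]=s["color"][:,140:540]; b[:400,400:800]=t["color"][:,60:460]
b[400:600,:300]=cv2.resize(t["color"][190:240,260:335],None,fx=4,fy=4)
cv2.imwrite("pics/f1.png",b[:,:,::-1])
E
```

```text
[-0.0683 -0.0995  0.0704] rad 0.098 ang 134.1 gap 0.045402824700113774 F [-0.6  0.5 -0.3] Ft [ 0.1 -0.6  0.5] [-0.36  0.03  0.02] 31.1
215 [136, 135, 140, 139, 138, 55, 122, 116, 120, 128, 127, 131, 138, 163, 160, 160]
245 [151, 146, 146, 150, 155, 155, 13, 40, 76, 102, 104, 104, 105, 106, 114, 165]
290 [119, 126, 143, 139, 145, 145, 148, 141, 20, 38, 31, 87, 103, 102, 104, 118]
```

View pics/f1.png

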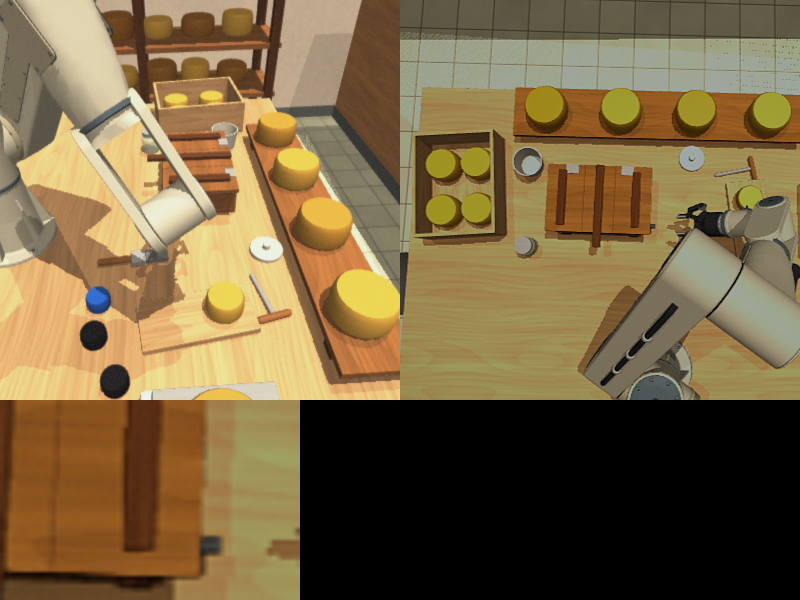

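The lid is shut, the knee grip is back at top px (313,226) as at the start, and the brush, follower, trier and big wheel are in place. The robot is free (under 1 N). Handing in.

```bash
python3 -c "
from station import arm
print(arm.close_job())"
```

```text
the job is handed in; nothing more can be done
None
```

The small yellow wheel is in the ripening chest and the lid is shut. I handed the job in at about 31 s of the 69 s; it reports no verdict.

- **Lid up:** I lifted it by the tongue until the stay locked. The pictures showed it standing on its own after I let go.
- **Wheel:** I set it down until it touched the floor (about 8 N), opened the fingers slowly and lifted clear. The next picture showed it flat with the stay still locked. I did not see it again once the lid was shut.
- **Lid down:** I gripped the knee pin, broke the stay forwards and led the lid all the way down in small steps. The pin stayed held throughout, and the highest wrist force I read was about 13 N.
- **Last checks:** The lid's front edge is in the same pixels as before opening (to about a pixel), and the knee grip is back where it started. The force on the tool was under 1 N. The brush, follower, trier and big wheel looked unmoved, as did the jar and mould, but I judged all of these by eye only.
- **Disagreements:** The finger opening read 13.7–14.1 mm on the 16 mm pin at 70 N. I put that down to the pads giving, since it stayed steady. My first estimate of the chest's position was 2 mm off sideways, and I corrected it before gripping the pin.

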